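# Load the drawer steriliser and start it

## Robot

A 6-joint arm with a two-finger parallel gripper is mounted at the origin on the work surface. World frame = base frame: x ahead of the robot, y to its left, z up, the work surface at z = 0. Lengths are in m, angles in rad, forces in N, time in s.
With the tool pointing down it reaches from about 0.425 to 0.95 m from the base axis. Payload 3.5 kg.
Tool frame: the origin (TCP) lies between the finger pads; the fingertips stand 17 mm ahead of it and the grasp point (between the pads) lies 2 mm behind it; z points along the fingers, y is the line along which they close (so a half turn about z gives the same grasp; the last joint's range is limited). The gripper opens to 85 mm and grips with 20 to 120 N. Pads are 22 mm wide; open, the fingers measure 114 mm over their backs; the gripper's body (76 mm by 85 mm) begins 54 mm behind the grasp point. The pads swing forward as they close: fully open they stand 13 mm farther back than shut.
Start: joints at [-1.417, 0.286, 1.577, -0, 1.279, -0.15], TCP at [0.202, -0.644, 0.248] pointing down, gripper open.
Joint ranges: [-2.77, 2.77], [-0.9, 2.22], [0.21, 2.48], [-1.53, 4.67], [0.24, 2.81], [-2.84, 2.84]. Speed limits (rad/s): [2.79, 2.79, 3.14, 3.14, 3.14, 3.14].

## Interface

Orientations are given as a rotation vector (axis times angle).
In Python, from station import status, vision, order, finder gives the robot as it stands.
- The arm moves only by the tool servo_tool, never from a script. Its argument "series" is a list of rows, each a list of 7 numbers: the shift along the tool's x, y, z in mm, then the turn, a rotation vector about the tool's x, y, z in degrees, then the finger opening in mm, from 0 to 85.4. A call has 1 to 8 rows; each row is the pose to reach, as a shift and turn from the pose commanded when the call began, along the tool's axes at that moment; what a row does not reach only later rows make up. A row lasts 1/10 s, in which the tool goes at most 50 mm and 8.59 degrees, less where a joint would pass 70% of its speed; a pose out of reach is approached as far as the arm can. A call with a gripper value outside its range is refused whole. The fingers move at their own pace and stop on an object; "squeeze" is the grip in N (left out, the last holds). Time passes only in rows, so rows that repeat a pose let the fingers close. It gives the time, the measured TCP pose, the force, the opening and the grip force at its end, in the units of the state.
- status.sense(): the state, without advancing time (a new reading comes with each control period).
- vision.get_image(name): name is "scene" or "side" or "wrist"; returns (picture, depth): 420x560x3 uint8, blue, green, red; 420x560 float32, m along the optical axis (not along the pixel's ray), 0 where there is no reading.
- vision.calibration(name): a dict with "camera_matrix" (3x3 intrinsics, pixels), "xyz" and "orientation" of the camera in the world. Camera axes: x right, y down, z forward; pixel columns grow to the right and rows downward; lengths in m; the calibration is good to about 2 mm. A picture is of the moment at which its call begins: read the wrist's pose just before it. calibration takes no time and is no camera call; for the wrist camera it gives the pose at the moment of the call.
- order.finish_job(): hands the job in; it is judged then, once.
Trained networks look in the newest picture that a camera, given by its name, has taken for a name from the list of things; names that differ only in an ending like _2 or _b are one class to them, and where a whole thing is asked for, a point or a joint stands for the part that bears it (a point fixed in the world has none). Each returns a list of dicts, best first, with "p" (0 to 1); they miss things now and then, are a little off and sometimes report something else, mostly with a low value. They report only what shows in the picture. A call takes as long as a camera call.
- finder.find_in(thing, camera): "extent" ([left, top, width, height] in pixels, round what is visible of it).
- finder.outline_of(thing, camera): "pixels" (420x560 bool, what is visible of it) and "extent" ([left, top, width, height] in pixels, round what is visible of it).
- finder.tip_of(thing, camera): "centre" ([column, row] in pixels: a listed point, or the origin of a listed thing).
The state is a dict: "t": time; "q": joint angles; "joint_vel": joint speeds; "effort": joint torques, N m; "ee_pos": TCP position; "orientation": TCP orientation; "wrist_force": force on the tool from outside, world axes, zero at the start; "torque": the same for the moment, N m; "gripper_width": finger opening in m; "gripper_force": force on a finger pad.
Only numpy, scipy, OpenCV 4.12 (cv2) and the standard library are available. Lean on these libraries where they do the work, as an engineer would, in place of code of your own. Each camera call takes 0.05 s, during which the arm holds its last target. There are 200 camera calls.

## Task

The water tank has just been topped up and the handpieces and bur boxes on the blue mat are ready for the steriliser: lay every one of them flat on the floor of the open drawer's tray, none resting on another. Screw the filler cap tight, push the drawer fully home until it clicks in, and when both are done press the green start button right down and let go. Leave the water bottle, the beaker and the jar of strips where they stand.

Things in the scene. Friction and masses are not known exactly. Their poses are not given: they have to be found in the camera images.
- steriliser: Compact drawer steriliser, white, 330 wide (y), 420 deep (x), 150 high, its top flat. It stands fast on the bench. Origin: bench level, under the middle of its front face; x runs from the front face backwards into the machine, y to the left as seen from the robot, z up.
- drawer (a joint): How far the steriliser's drawer stands open, in m: 0 = fully home, 0.165 = fully out. It slides along the steriliser's x; pushing to +x shuts it. Friction 1.5 N; from 11 mm open a sprung detent resists with some 7 N more, clicks over 5 mm before home, then pulls the drawer home and holds it; stopped before that it stays ajar.
- tray (a point): On the floor of the drawer's steel tray, middle of its front edge, just inside the front panel; axes as the steriliser's. Floor 82 above the bench; inside y -126 to 126, x 0 to 285, walls 30 high. Only the part with x below the drawer's opening is out from under the hood (hood 130 to 150 above the bench). Front panel: x -16 to -1, 326 wide, its top 142 above the bench.
- drawer_front (a point): Middle of the front edge of the blue pull lip on the drawer's front panel, 133 above the bench. The lip is 160 wide (y), 12 high and sticks out 18 from the panel; lip or panel can be pushed. Moves with the drawer; axes as the steriliser's.
- cap (a joint): Angle of the captive screw filler cap on top of the steriliser, in rad: 0 = tight against its stop, more = looser, up to 4. Seen from above tightening is clockwise. It rises 1.5 mm per rad and cannot come off. Friction about 0.08 N m.
- cap_grip (a point): Centre of the upright grip bar on the blue filler cap (disc 58 across; bar 50 long, 14 wide, 22 high, top 10 above this point). On the cap's axis, about 180 above the bench, 65 behind the front face, 105 left of the steriliser's middle. x runs along the bar; tight, it lies along the steriliser's x, white tick at the red mark.
- start (a joint): Travel of the green start button, in m: 0 = released, 0.005 = fully down; spring, about 4 N fully down.
- start_top (a point): Centre of the top of the green start button (26 across, in a grey ring 42 across) on the steriliser's top, 45 behind the front face and 65 right of the middle, top about 167 above the bench; pressed straight down.
- mat: Flat light blue silicone mat, 250 x 270 x 3, fixed on the bench; the instruments wait on it. Origin: centre of its underside.
- handpiece0: Metal dental handpiece with a red ring round the tail: grip 56 long, 15 wide, 14 high (pinch it across the 15), then a thin neck and a small upright head (21 high) at the +x end; 86 long over all, about 65 g. Origin: centre of the grip, 7 above what it lies on; x along it to the head (head end 52 away, tail end 34), z up. May be absent.
- handpiece1: Metal dental handpiece with a blue ring round the tail: grip 56 long, 15 wide, 14 high (pinch it across the 15), then a thin neck and a small upright head (21 high) at the +x end; 86 long over all, about 65 g. Origin: centre of the grip, 7 above what it lies on; x along it to the head (head end 52 away, tail end 34), z up. May be absent.
- burbox0: Closed bur box, a small aluminium box with a gold perforated lid that stays shut: 46 (x) x 28 (y) x 24 (z), about 60 g. Origin: its centre, 12 above what it stands on; z up through the lid. May be absent.
- burbox1: Closed bur box, a small aluminium box with a purple perforated lid that stays shut: 46 (x) x 28 (y) x 24 (z), about 60 g. Origin: its centre, 12 above what it stands on; z up through the lid. May be absent.
- burbox2: Closed bur box, a small aluminium box with a teal perforated lid that stays shut: 46 (x) x 28 (y) x 24 (z), about 60 g. Origin: its centre, 12 above what it stands on; z up through the lid. May be absent.
- burbox3: Closed bur box, a small aluminium box with a red perforated lid that stays shut: 46 (x) x 28 (y) x 24 (z), about 60 g. Origin: its centre, 12 above what it stands on; z up through the lid. May be absent.
- water: Bystander: a full bottle of distilled water, 80 across, 200 high, standing right of the steriliser's drawer. Origin: centre of its underside.
- beaker: Bystander: open steel beaker, 60 across, 60 high, left of the steriliser beyond the mat. Origin: centre of its underside.
- strips: Bystander: small white jar with an orange cap, 44 across, 65 high, standing on top of the steriliser, 140 to 170 behind its front face. Origin: centre of its underside.

How it is judged:
By the outcome, as a careful person would: the job done as asked, in the order asked, and still so for the second after the job is handed in, with the robot touching nothing.
Of handpiece0, handpiece1, burbox0, burbox1, burbox2, burbox3 only 4 to 6 are there at a start; the rules pass over those that are not, and their reading is None.
At some moment in a run one of handpiece0, handpiece1, burbox0, burbox1, burbox2, burbox3 may be knocked a few centimetres aside while the robot is not near it.
Once in a run the grip may slacken for a moment while it holds something.
It also fails if it takes over 210 s, if anything falls off the work surface, if the arm or the gripper's body presses on something with over 40 N, if the wrist force passes 120 N, or if a joint passes its speed limit or range.

## Working session

There is one attempt and no reset: what is moved stays moved. The work goes in short steps, Python scripts to look and compute and a tool call to move; the robot and the scene stay as the last step left them, time stands still between calls to the robot, and variables do not carry over. Pictures are saved under pics/ and viewed, at most 14 in all, crops included, and the job is handed in when it is done.

Besides the shell and the picture viewer there is one more tool, called after "Emit:" as name(argument=value, ...), one argument or row to a line, values as JSON. servo_tool: Moves the arm, as the interface text tells. Its arguments: {"type":"object","properties":{"series":{"type":"array","items":{"type":"array","items":{"type":"number"}}},"squeeze":{"type":"number"}},"required":["series"]}

```bash
ls; mkdir -p pics; python3 - <<'E'
from station import status, vision, order, finder
import cv2, numpy as np
s=status.sense(); print({k:np.round(v,3) for k,v in s.items()})
for n in ("scene","side"):
    im,d=vision.get_image(n); cv2.imwrite(f"pics/{n}0.png",im); c=vision.calibration(n); print(n,np.round(c["camera_matrix"],1).tolist(),np.round(c["xyz"],3),np.round(c["orientation"],3))
E
```

```text
pics
{'t': np.float64(0.0), 'q': array([-1.417,  0.287,  1.578,  0.   ,  1.279, -0.15 ]), 'joint_vel': array([ 0.   , -0.   , -0.   , -0.001, -0.001, -0.001]), 'effort': array([-0.0000e+00, -4.0598e+01, -2.9262e+01, -0.0000e+00,  6.0000e-03,
        0.0000e+00]), 'ee_pos': array([ 0.202, -0.643,  0.247]), 'orientation': array([-3.103, -0.475,  0.   ]), 'wrist_force': array([ 0.061, -0.012,  0.93 ]), 'torque': array([ 0.003,  0.006, -0.03 ]), 'gripper_force': np.float64(0.0), 'gripper_width': np.float64(0.086)}
scene [[448.6, 0.0, 287.2], [0.0, 448.6, 210.9], [0.0, 0.0, 1.0]] [ 1.456 -0.07   1.334] [-1.907 -1.832  0.58 ]
side [[450.8, 0.0, 279.3], [0.0, 450.8, 210.8], [0.0, 0.0, 1.0]] [0.071 0.579 1.018] [-0.944  2.546 -1.014]
```

View pics/scene0.png

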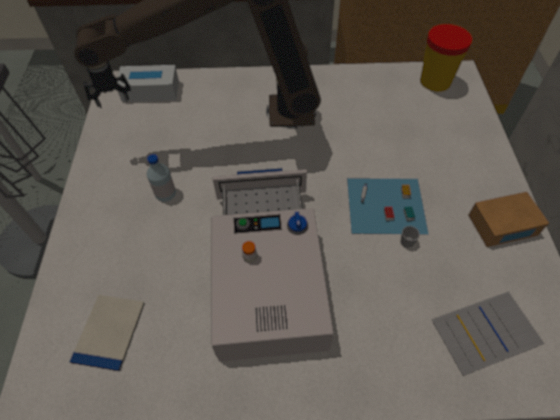

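View pics/side0.png

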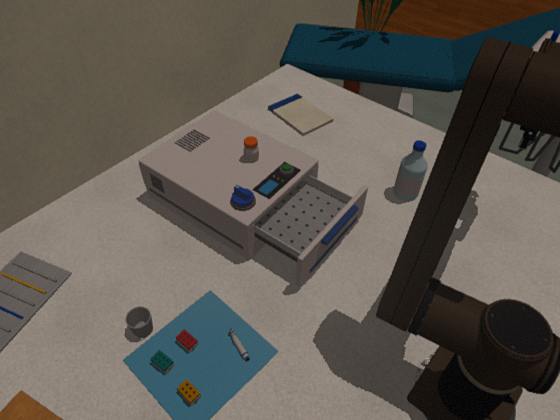

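The scene picture shows the steriliser with its drawer open (tray about (262,195)), the green button at (243,224), the cap at (298,222), the strips at (249,250) and the bottle at (161,180). On the mat lie a handpiece (364,192) and gold (407,191), red (389,214) and teal (409,213) boxes. The side view shows the same four items.

```bash
cat > h.py <<'E'
from station import status, vision, order, finder
import cv2, numpy as np
from scipy.spatial.transform import Rotation as R
np.set_printoptions(precision=4,suppress=True)
def cam(n):
    c=vision.calibration(n); return np.array(c["camera_matrix"]),np.array(c["xyz"]),R.from_rotvec(c["orientation"])
def look(n):
    C=cam(n); im,d=vision.get_image(n); return im,d,C
def rays(uv,C):
    K,p,r=C; uv=np.atleast_2d(uv).astype(float)
    return r.apply(np.c_[(uv[:,0]-K[0,2])/K[0,0],(uv[:,1]-K[1,2])/K[1,1],np.ones(len(uv))])
def atz(uv,z,C):
    v=rays(uv,C); return C[1]+v*((z-C[1][2])/v[:,2])[:,None]
def pts(mask,d,C):
    m=mask&(d>0); y,x=np.nonzero(m); return C[1]+rays(np.c_[x,y],C)*d[y,x][:,None]
def proj(P,C):
    K,p,r=C; q=r.inv().apply(np.atleast_2d(P)-p); return np.c_[K[0,0]*q[:,0]/q[:,2]+K[0,2],K[1,1]*q[:,1]/q[:,2]+K[1,2]]
def rect(P):  # centre, long-axis angle(deg), dims in mm, from xy
    (cx,cy),(w,h),a=cv2.minAreaRect((P[:,:2]*1000).astype(np.float32))
    if w<h: w,h,a=h,w,a+90
    return np.array([cx,cy]),(a+90)%180-90,(w,h)
def tool():
    s=status.sense(); return np.array(s["ee_pos"]),R.from_rotvec(s["orientation"]),s
def yaw(r):  # world angle of tool y axis (closing line), deg
    v=r.apply([0,1,0]); return np.degrees(np.arctan2(v[1],v[0]))
def go(xyz,closing=None):
    """mm shift in tool axes to world TCP xyz (m), pointing down, tool y along closing deg (mod 180)"""
    p,r,s=tool(); sh=r.inv().apply(np.array(xyz)-p)*1000
    out=[]
    for k in (0,180):
        c=np.radians(closing+k) if closing is not None else np.radians(yaw(r))
        y=np.array([np.cos(c),np.sin(c),0]); z=np.array([0,0,-1.]); x=np.cross(y,z)
        T=R.from_matrix(np.c_[x,y,z]); out.append((r.inv()*T).as_rotvec(degrees=True))
    print("shift",sh.round(1),"turn",out[0].round(1),"or",out[1].round(1),"q6",round(float(s["q"][5]),2))
E
python3 - <<'E'
from h import *
for n in ("scene","side"):
    im,d,C=look(n)
    for t in ("mat","drawer_front","cap_grip","start_top","tray","water","beaker","strips","handpiece0","handpiece1","burbox0","burbox1","burbox2","burbox3"):
        z={"drawer_front":.133,"cap_grip":.183,"start_top":.167,"tray":.082,"strips":.15,"mat":.003,"handpiece0":.010,"handpiece1":.010}.get(t,0.015 if t[0]=="b" and t[1]=="u" else 0)
        r=finder.tip_of(t,n)[:2]
        print(n,t,[(round(float(x["p"]),2),np.round(x["centre"]),atz(x["centre"],z,C)[0][:2]) for x in r])
E
```

```text
scene mat [(0.79, array([383., 205.]), array([0.5157, 0.3115]))]
scene drawer_front [(0.72, array([259., 172.]), array([ 0.4467, -0.1312])), (0.47, array([409., 242.]), array([0.7529, 0.3338]))]
scene cap_grip [(0.8, array([298., 222.]), array([ 0.6953, -0.012 ]))]
scene start_top []
scene tray [(0.6, array([261., 186.]), array([ 0.4705, -0.1273]))]
scene water [(0.83, array([164., 194.]), array([ 0.4274, -0.4926]))]
scene beaker [(0.64, array([410., 212.]), array([0.549 , 0.4041])), (0.55, array([406., 243.]), array([0.6773, 0.3653]))]
scene strips [(0.85, array([250., 257.]), array([ 0.7928, -0.1601]))]
scene handpiece0 [(0.56, array([362., 190.]), array([0.4511, 0.245 ])), (0.43, array([266., 235.]), array([ 0.6317, -0.1136]))]
scene handpiece1 [(0.56, array([362., 190.]), array([0.4511, 0.245 ])), (0.43, array([266., 235.]), array([ 0.6317, -0.1136]))]
scene burbox0 [(0.51, array([390., 213.]), array([0.5611, 0.3287])), (0.49, array([405., 195.]), array([0.4803, 0.3968]))]
scene burbox1 [(0.51, array([390., 213.]), array([0.5611, 0.3287])), (0.49, array([405., 195.]), array([0.48
[... 800 characters left out ...]
., 190.]), array([ 0.4281, -0.5009]))]
side beaker [(0.57, array([143., 332.]), array([0.6673, 0.3765]))]
side strips [(0.84, array([249., 158.]), array([ 0.7986, -0.155 ]))]
side handpiece0 []
side handpiece1 []
side burbox0 [(0.83, array([191., 394.]), array([0.4588, 0.404 ])), (0.77, array([188., 342.]), array([0.5566, 0.3255]))]
side burbox1 [(0.83, array([191., 394.]), array([0.4588, 0.404 ])), (0.77, array([188., 342.]), array([0.5566, 0.3255]))]
side burbox2 [(0.83, array([191., 394.]), array([0.4588, 0.404 ])), (0.77, array([188., 342.]), array([0.5566, 0.3255]))]
side burbox3 [(0.83, array([191., 394.]), array([0.4588, 0.404 ])), (0.77, array([188., 342.]), array([0.5566, 0.3255]))]
```

```bash
python3 - <<'E'
from h import *
for n in ("scene","side"):
    im,d,C=look(n)
    P=pts(np.ones(d.shape,bool),d,C)
    hsv=cv2.cvtColor(im,cv2.COLOR_BGR2HSV)
    box=(P[:,0]>.55)&(P[:,0]<1.2)&(P[:,1]>-.45)&(P[:,1]<.2)
    T=P[box&(abs(P[:,2]-.15)<.006)]; print(n,"top",rect(T),np.median(T[:,2]),len(T))
    # drawer panel top
    F=P[(P[:,0]>.4)&(P[:,0]<.52)&(P[:,1]>-.35)&(P[:,1]<.1)&(abs(P[:,2]-.14)<.006)]; print("panel",rect(F),len(F))
    F=P[(P[:,0]>.4)&(P[:,0]<.6)&(P[:,1]>-.35)&(P[:,1]<.1)&(abs(P[:,2]-.082)<.005)]; print("floor",rect(F),len(F))
    for t in ("mat","cap_grip","start_top","beaker","water","strips"):
        r=finder.outline_of(t,n)
        if r:
            Q=pts(r[0]["pixels"],d,C); print(t,round(r[0]["p"],2),rect(Q),Q[:,2].min(),Q[:,2].max())
p,r,s=tool(); K,cp,cr=cam("wrist"); print("wrist cam in tool",r.inv().apply(cp-p),(r.inv()*cr).as_rotvec(degrees=True),K[0,0])
go((.50,.32,.30),90)
E
```

```text
scene top (array([ 837.1788, -107.2566]), 3.2070345878601074, (425.52264404296875, 328.3395690917969)) 0.15111934033063346 13262
panel (array([ 457.632 , -129.8179]), -86.75881123542786, (321.5379333496094, 41.26206588745117)) 539
floor (array([ 524.7319, -126.433 ]), -87.17636585235596, (323.461669921875, 116.39984893798828)) 1686
mat 0.87 (array([520.356 , 322.9953]), -2.9943389892578125, (276.98480224609375, 271.6557922363281)) -0.005543058081550756 0.06279837564397872
cap_grip 0.78 (array([687.9907, -12.1992]), -29.96485137939453, (64.33379364013672, 55.51791000366211)) 0.15518260056993327 0.2014748834912361
start_top 0.18 (array([565.2491, 394.8763]), 3.930424690246582, (53.49238967895508, 29.75415802001953)) 0.004993036359047354 0.037194130150981275
beaker 0.61 (array([673.0895, 369.9939]), -43.86152648925781, (62.91610336303711, 53.89372634887695)) -0.00020317989056173325 0.06753929099650424
water 0.69 (array([ 441.9953, -481.5395]), -63.969356536865234, (76.67489624023438, 61.295433044433594)) 0.0017130826897679974 0.20636157944943312
strips 0.74 (array([ 788.629 , -159.0686]
[... 787 characters left out ...]
44, (23.606725692749023, 20.831951141357422)) 0.16179403928326053 0.17516103937377414
beaker 0.85 (array([674.2882, 370.2489]), -26.26996612548828, (60.01744842529297, 57.071319580078125)) -3.0579467231950375e-05 0.06415294501393387
water 0.33 (array([ 552.7432, -172.8092]), -87.33180904388428, (426.6724548339844, 222.92308044433594)) -0.004534178225068075 0.14772790098637023
strips 0.62 (array([ 788.5837, -153.9297]), -88.12068295478821, (41.936134338378906, 37.25338363647461)) 0.15220701732369757 0.2210072076527817
wrist cam in tool [ 0.0828  0.     -0.1243] [-14.8405 -14.8042  89.148 ] 336.40369543191093
shift [ 572.8 -830.7  -51.7] turn [   0.    -0.  -162.6] or [-0.  -0.  17.4] q6 -0.15
```

```bash
cat >> h.py <<'E'
def down(c):
    c=np.radians(c); y=np.array([np.cos(c),np.sin(c),0]); z=np.array([0,0,-1.]); return R.from_matrix(np.c_[np.cross(y,z),y,z])
def plan(wps,w=85,step=48,dturn=8.4):
    """wps: (x,y,z mm, closing deg|None[, width[, hold rows]]); prints calls of <=8 rows (tool shift mm, turn deg, width)"""
    p,r,s=tool(); p=p*1000; c=yaw(r); rows=[]
    for wp in wps:
        q=np.array(wp[:3],float); c2=c if wp[3] is None else wp[3]; w=wp[4] if len(wp)>4 and wp[4] is not None else w
        dc=(c2-c); n=max(1,int(np.ceil(max(np.linalg.norm(q-p)/step,abs(dc)/dturn))))
        if np.linalg.norm(q-p)<.5 and abs(dc)<.2: n=0
        rows+=[(p+(q-p)*k/n,c+dc*k/n,w) for k in range(1,n+1)]
        rows+=[(q,c2,w)]*(wp[5] if len(wp)>5 else 0); p,c=q,c2
    p0,r0,_=tool(); p0=p0*1000
    for i in range(0,len(rows),8):
        out=[]
        for q,cc,w in rows[i:i+8]:
            T=down(cc); sh=r0.inv().apply(q-p0).round(0)+0; t=(r0.inv()*T).as_rotvec(degrees=True).round(1)+0
            out.append([float(v) for v in (*sh,*t,w)])
        print(str([[int(v) if v==int(v) else v for v in o] for o in out]).replace(" ",""))
        p0=p0+r0.apply(out[-1][:3]); r0=r0*R.from_rotvec(out[-1][3:6],degrees=True)
E
python3 - <<'E'
from h import *
p,r,s=tool(); K,cp,cr=cam("wrist"); print("fwd",(r.inv()*cr).apply([0,0,1]), "yaw",yaw(r))
plan([(240,-450,350,None),(440,-130,350,-90),(460,310,330,-90,85,1)])
E
```

```text
fwd [-0.3237  0.0003  0.9462] yaw -72.59130826830683
[[19,-35,-20,0,0,0,85],[38,-70,-41,0,0,0,85],[57,-104,-61,0,0,0,85],[75,-139,-81,0,0,0,85],[94,-174,-102,0,0,0,85],[130,-204,-102,0,0,2.2,85],[166,-235,-102,0,0,4.4,85],[202,-266,-102,0,0,6.5,85]]
[[32,-34,0,0,0,2.2,85],[64,-69,0,0,0,4.4,85],[96,-103,0,0,0,6.6,85],[128,-138,0,0,0,8.7,85],[160,-173,0,0,0,10.9,85],[171,-215,2,0,0,10.9,85],[181,-258,4,0,0,10.9,85],[191,-301,6,0,0,10.9,85]]
[[2,-44,2,0,0,0,85],[4,-88,4,0,0,0,85],[6,-132,6,0,0,0,85],[8,-176,8,0,0,0,85],[10,-220,10,0,0,0,85],[12,-264,12,0,0,0,85],[14,-308,14,0,0,0,85],[14,-308,14,0,0,0,85]]
```

Emit:
servo_tool(
  series=[
    [19,-35,-20,0,0,0,85],
    [38,-70,-41,0,0,0,85],
    [57,-104,-61,0,0,0,85],
    [75,-139,-81,0,0,0,85],
    [94,-174,-102,0,0,0,85],
    [130,-204,-102,0,0,2.2,85],
    [166,-235,-102,0,0,4.4,85],
    [202,-266,-102,0,0,6.5,85],
  ],
)

```text
t: 3.1
ee_pos: [0.3156, -0.3282, 0.3509]
orientation: [3.126, 0.294, 0.001]
wrist_force: [0.9, 0.3, 0.2]
gripper_width: 0.0843
gripper_force: 0.0
```

Emit:
servo_tool(
  series=[
    [32,-34,0,0,0,2.2,85],
    [64,-69,0,0,0,4.4,85],
    [96,-103,0,0,0,6.6,85],
    [128,-138,0,0,0,8.7,85],
    [160,-173,0,0,0,10.9,85],
    [180,-215,2,0,0,10.9,85],
    [200,-258,4,0,0,10.9,85],
    [220,-301,6,0,0,10.9,85],
  ],
)

```text
t: 3.9
ee_pos: [0.4744, 0.0094, 0.3446]
orientation: [3.141, 0.0, 0.002]
wrist_force: [1.2, -0.8, -0.3]
gripper_width: 0.0849
gripper_force: 0.0
```

```bash
python3 - <<'E'
from h import *
p,r,s=tool(); print(s["t"],p,yaw(r))
im,d,C=look("wrist"); cv2.imwrite("pics/w1.png",im); np.savez("w1.npz",d=d,im=im,K=C[0],p=C[1],r=C[2].as_rotvec())
plan([(560,310,320,-90,85,1)])
E
```

```text
3.9 [0.4744 0.0094 0.3446] -89.98945374047976
[[12,-42,4,-0.3,-0.1,0.1,85],[25,-84,7,-0.3,-0.1,0.1,85],[37,-126,11,-0.3,-0.1,0.2,85],[50,-168,15,-0.3,-0.1,0.2,85],[62,-210,19,-0.3,-0.1,0.3,85],[75,-252,22,-0.3,-0.1,0.3,85],[87,-294,26,-0.3,-0.1,0.4,85],[87,-294,26,-0.3,-0.1,0.4,85]]
```

View pics/w1.png

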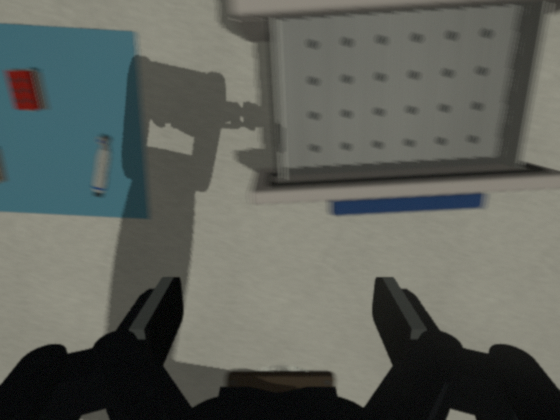

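The wrist view shows the empty tray with its panel top at rows 175–195, the blue lip at (407,203), the red box at (25,90) and the handpiece at (101,165).

Emit:
servo_tool(
  series=[
    [12,-42,4,0,0,0,85],
    [25,-84,7,0,0,0,85],
    [37,-126,11,0,0,0,85],
    [50,-168,15,0,0,0,85],
    [62,-210,19,0,0,0,85],
    [75,-252,22,0,0,0,85],
    [87,-294,26,0,0,0,85],
    [87,-300,26,0,0,0,85],
  ],
)

```text
t: 4.75
ee_pos: [0.5611, 0.311, 0.3166]
orientation: [-3.141, -0.006, 0.003]
wrist_force: [-0.6, -0.9, -1.1]
gripper_width: 0.0851
gripper_force: 0.0
```

```bash
python3 - <<'E'
from h import *
f=np.load("w1.npz"); C=(f["K"],f["p"],R.from_rotvec(f["r"]))
P=pts(np.ones(f["d"].shape,bool),f["d"],C)
im=f["im"]; hsv=cv2.cvtColor(im,cv2.COLOR_BGR2HSV)
m=(hsv[...,0]>105)&(hsv[...,0]<130)&(hsv[...,1]>120); m[:180]=0
Q=pts(m,f["d"],C); Q=Q[Q[:,2]>.11]; print("lip",rect(Q),Q[:,2].min(),Q[:,2].max())
b=(P[:,0]<.65)&(P[:,1]<.1)
for z0 in (.142,.082,.112,.15):
    F=P[b&(abs(P[:,2]-z0)<.004)]; print(z0,rect(F) if len(F)>20 else None,len(F), F[:,0].min() if len(F) else 0,F[:,0].max() if len(F) else 0)
p,r,s=tool(); print(s["t"],p)
im,d,C=look("wrist"); cv2.imwrite("pics/w2.png",im)
hsv=cv2.cvtColor(im,cv2.COLOR_BGR2HSV)
P=pts(np.ones(d.shape,bool),d,C).reshape(-1,3); u=proj(P,C).round().astype(int)
b=(P[:,2]>.010)&(P[:,2]<.045)&(P[:,0]>.38)&(P[:,0]<.66)&(P[:,1]>.17)&(P[:,1]<.46)
M=np.zeros(d.shape,np.uint8); M[u[b][:,1].clip(0,419),u[b][:,0].clip(0,559)]=255
n,L,st,ce=cv2.connectedComponentsWithStats(M)
for i in range(1,n):
    if st[i,4]<60: continue
    Q=pts(L==i,d,C); T=Q[Q[:,2]>np.percentile(Q[:,2],95)-.005]
    print(ce[i].round(),st[i,4],"all",rect(Q),"top",rect(T),T[:,2].mean(),"hsv",np.median(hsv[L==i],0))
E
```

```text
lip (array([462.7274, -57.4769]), 79.94580841064453, (281.4217834472656, 44.36813735961914)) 0.13322398643879996 0.41454517378485906
0.142 (array([ 540.0214, -116.7846]), -87.08213400840759, (311.80059814453125, 197.72059631347656)) 5510 0.43806358873831536 0.6345948170742393
0.082 (array([ 555.5884, -122.4403]), -86.7681839466095, (323.93115234375, 166.11212158203125)) 37703 0.46369994469668463 0.6449334093367549
0.112 (array([ 552.6959, -123.2398]), -86.71396088600159, (324.84136962890625, 160.44932556152344)) 1499 0.46348108969930346 0.6399584108823587
0.15 (array([626.1022, -75.7766]), -89.97773104161024, (238.93943786621094, 13.16073989868164)) 2595 0.61947883519341 0.6327248068480128
4.75 [0.5611 0.311  0.3166]
[220.  85.] 113 all (array([653.4763, 373.1263]), 79.93887329101562, (32.31008529663086, 7.788628578186035)) top (array([652.6425, 373.432 ]), 76.91521453857422, (32.34356689453125, 6.109996795654297)) 0.04104936689263535 hsv [38. 19. 52.]
[211. 160.] 958 all (array([565.4771, 394.1015]), 4.894341468811035, (50.28573989868164, 29.89540672302246)) top (array([565.1609, 39
[... 151 characters left out ...]
2.7982]), -0.49163818359375, (49.848609924316406, 29.958984375)) top (array([562.8349, 322.5929]), 0.28732961416244507, (45.24969482421875, 27.570369720458984)) 0.025618178433647262 hsv [  2. 175. 107.]
[323. 233.] 549 all (array([463.7093, 247.3414]), -16.836227416992188, (87.48551940917969, 14.719731330871582)) top (array([470.0534, 246.3862]), -19.6202392578125, (74.7151107788086, 10.793905258178711)) 0.021095982696666314 hsv [ 40.  19. 107.]
[210. 232.] 805 all (array([467.1935, 401.8448]), -2.5981369018554688, (48.65352249145508, 29.758525848388672)) top (array([466.0895, 401.7961]), -2.6361007690429688, (46.459049224853516, 27.989742279052734)) 0.025381962904193096 hsv [ 21. 212.  61.]
```

View pics/w2.png

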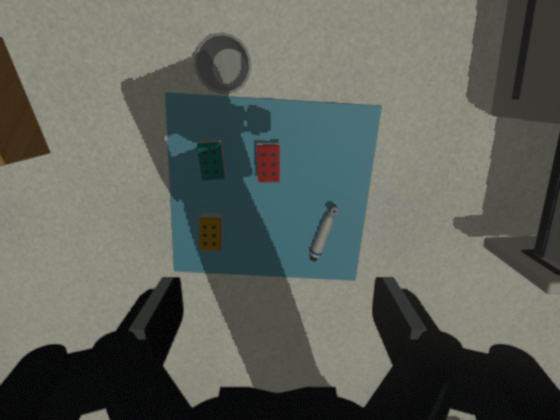

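The wrist view shows the whole mat: teal box (211,160), red (268,162), gold (210,232), handpiece (323,233) with its head at (333,208), beaker (222,62). There are only four items.

```bash
python3 - <<'E'
from h import *
plan([(563,323,100,-90,60),(563,323,24,-90,60,1),(563,323,24,-90,20,5)])
E
```

```text
[[1,-3,43,0,0.1,0,60],[1,-5,87,0,0.1,0.1,60],[2,-8,130,0,0.1,0.1,60],[2,-10,174,0,0.1,0.2,60],[3,-13,217,0,0.1,0.2,60],[3,-13,255,0,0.1,0.2,60],[3,-13,293,0,0.1,0.2,60],[3,-13,293,0,0.1,0.2,60]]
[[0,0,0,0,0,0,20],[0,0,0,0,0,0,20],[0,0,0,0,0,0,20],[0,0,0,0,0,0,20],[0,0,0,0,0,0,20]]
```

Emit:
servo_tool(
  series=[
    [1,-3,43,0,0,0,60],
    [1,-5,87,0,0,0,60],
    [2,-8,130,0,0,0,60],
    [2,-10,174,0,0,0,60],
    [2,-12,217,0,0,0,60],
    [2,-12,255,0,0,0,60],
    [2,-12,293,0,0,0,60],
    [2,-12,293,0,0,0,60],
  ],
)

```text
t: 5.6
ee_pos: [0.5587, 0.3162, 0.0192]
orientation: [3.137, -0.002, -0.019]
wrist_force: [-0.7, -0.2, -1.6]
gripper_width: 0.0599
gripper_force: 0.0
```

Emit:
servo_tool(
  series=[
    [0,0,0,0,0,0,20],
    [0,0,0,0,0,0,20],
    [0,0,0,0,0,0,20],
    [0,0,0,0,0,0,20],
  ],
  squeeze=45,
)

```text
t: 6.0
ee_pos: [0.5656, 0.32, 0.0291]
orientation: [-3.14, -0.0, -0.009]
wrist_force: [0.5, -1.2, 6.6]
gripper_width: 0.0268
gripper_force: 47.4
```

```bash
python3 - <<'E'
from h import *
p,r,s=tool(); print(p,yaw(r),s["gripper_width"],s["gripper_force"])
plan([(563,323,110,None,20),(540,250,230,-90),(538,-50,235,-87),(538,-99,180,-87),(538,-99,130,-87,20,1)])
E
```

```text
[0.5656 0.32   0.0291] -89.98607348618728 0.026822314599482037 47.39768028259277
[[-1,-2,-40,-0.1,-0.3,0,20],[-2,-3,-81,-0.1,-0.3,0,20],[-10,21,-121,-0.1,-0.3,0,20],[-17,45,-161,-0.1,-0.3,0,20],[-24,70,-201,-0.1,-0.3,0,20],[-25,113,-202,-0.1,-0.3,-0.4,20],[-25,155,-203,-0.1,-0.3,-0.8,20],[-25,198,-204,-0.1,-0.3,-1.3,20]]
[[-2,43,0,0,0,-0.4,20],[-3,86,-1,0,0,-0.8,20],[-4,129,-2,0,0,-1.3,20],[-5,172,-2,0,0,-1.7,20],[-6,196,25,0,0,-1.7,20],[-7,221,53,0,0,-1.7,20],[-7,221,78,0,0,-1.7,20],[-7,221,103,0,0,-1.7,20]]
[[0,0,0,0,0,0,20]]
```

Emit:
servo_tool(
  series=[
    [-1,-2,-40,0,0,0,20],
    [-2,-3,-81,0,0,0,20],
    [-10,21,-121,0,0,0,20],
    [-17,45,-161,0,0,0,20],
    [-24,70,-201,0,0,0,20],
    [-25,113,-202,0,0,-0.4,20],
    [-25,155,-203,0,0,-0.8,20],
    [-25,198,-204,0,0,-1.3,20],
  ],
)

```text
t: 6.8
ee_pos: [0.5379, 0.1202, 0.231]
orientation: [-3.141, -0.038, -0.005]
wrist_force: [0.2, 0.4, -0.3]
gripper_width: 0.0267
gripper_force: 46.5
```

Emit:
servo_tool(
  series=[
    [-2,43,0,0,0,-0.4,20],
    [-3,86,-1,0,0,-0.8,20],
    [-4,129,-2,0,0,-1.3,20],
    [-5,172,-2,0,0,-1.7,20],
    [-6,196,25,0,0,-1.7,20],
    [-7,221,40,0,0,-1.7,20],
    [-7,221,40,0,0,-1.7,20],
  ],
)

```text
t: 7.5
ee_pos: [0.5346, -0.1017, 0.1874]
orientation: [-3.14, -0.077, 0.006]
wrist_force: [0.1, 0.4, -1.2]
gripper_width: 0.027
gripper_force: 46.5
```

```bash
python3 - <<'E'
from h import *
p,r,s=tool(); print(s["t"],p,yaw(r),s["gripper_width"],s["gripper_force"],s["joint_vel"])
im,d,C=look("wrist"); cv2.imwrite("pics/w3.png",im)
P=pts(np.ones(d.shape,bool),d,C); b=(P[:,0]<.65)&(P[:,1]<.1)&(P[:,1]>-.35)
F=P[b&(abs(P[:,2]-.082)<.004)]; print("floor",rect(F),np.median(F[:,2]))
for y0 in (-.2,-.05):
    F=P[b&(abs(P[:,1]-y0)<.01)&(abs(P[:,2]-.142)<.006)&(P[:,0]<.5)]; print(y0,"panel x",F[:,0].min(),F[:,0].max())
    F=P[b&(abs(P[:,1]-y0)<.01)&(abs(P[:,2]-.082)<.004)&(P[:,0]>.44)]; print("floor x",F[:,0].min(),F[:,0].max())
p,r,s=tool(); print(p); plan([(538,-99,150,-87,20),(538,-99,105,-87,20,2)])
E
```

```text
7.5 [ 0.5346 -0.1017  0.1874] -87.19569211211196 0.02696171690618997 46.46750450134277 [ 0.0499 -0.0286 -0.0243  0.0352  0.0312  0.0321]
floor (array([ 551.3351, -124.2014]), -86.79804134368896, (326.31573486328125, 159.4749298095703)) 0.08068175144404344
-0.2 panel x 0.44456676452033805 0.47839231277044647
floor x 0.47585263456561755 0.6358312758743228Traceback (most recent call last):
  File "<stdin>", line 7, in <module>
    return umr_minimum(a, axis, None, out, keepdims, initial, where)
ValueError: zero-size array to reduction operation minimum which has no identity
```

View pics/w3.png

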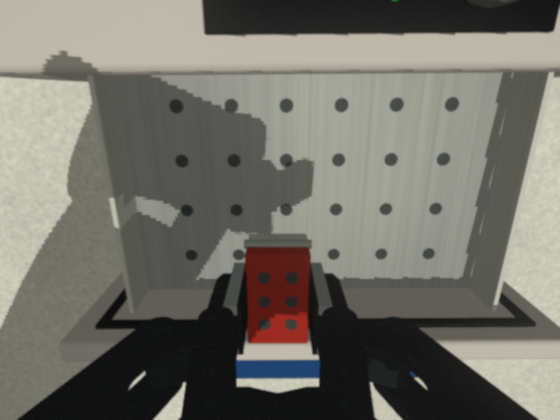

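The red box is held, dead centre at (278,290); the tray's floor begins at row ~275 with its inner corners at about (128,300) and (497,295).

Emit:
servo_tool(
  series=[
    [3,-3,45,0,0,0,20],
    [3,-3,70,0,0,0,20],
    [3,-3,82,0,0,0,20],
    [3,-3,82,0,0,0,20],
    [3,-3,82,0,0,0,20],
    [3,-3,82,0,0,0,46],
    [3,-3,82,0,0,0,46],
    [3,-3,82,0,0,0,46],
  ],
)

```text
t: 8.35
ee_pos: [0.5393, -0.0966, 0.1078]
orientation: [3.14, 0.083, 0.001]
wrist_force: [0.5, 0.6, 0.9]
gripper_width: 0.0458
gripper_force: 0.0
```

```bash
python3 - <<'E'
from h import *
p,r,s=tool(); print(s["t"],p,yaw(r),s["gripper_width"],s["gripper_force"])
plan([(538,-99,170,-87,46),(545,-20,235,-87),(545,394,200,-86,60,1)])
E
```

```text
8.35 [ 0.5393 -0.0966  0.1078] -86.98639939302537 0.04584264322201237 0.0
[[-1,1,-31,0,0,0,46],[-1,2,-62,0,0,0,46],[2,-24,-84,0,0,0,46],[6,-50,-106,0,0,0,46],[10,-76,-127,0,0,0,46],[12,-122,-123,0,0,-0.1,60],[15,-168,-119,0,0,-0.2,60],[17,-214,-116,0,0,-0.3,60]]
[[3,-46,4,0,0,-0.1,60],[5,-92,8,0,0,-0.2,60],[8,-138,12,0,0,-0.4,60],[11,-184,16,0,0,-0.5,60],[13,-230,20,0,0,-0.6,60],[16,-275,24,0,0,-0.7,60],[16,-275,24,0,0,-0.7,60]]
```

```bash
cat >> h.py <<'E'
def items(n="wrist",zb=.003,xr=(.36,.655),yr=(.15,.47),save=None):
    """blobs standing 8-45 mm above zb: centre mm, long axis deg, dims, hue"""
    im,d,C=look(n)
    if save: cv2.imwrite("pics/"+save,im)
    hsv=cv2.cvtColor(im,cv2.COLOR_BGR2HSV); y,x=np.nonzero(d>0)
    P=C[1]+rays(np.c_[x,y],C)*d[y,x][:,None]
    b=(P[:,2]>zb+.008)&(P[:,2]<zb+.045)&(P[:,0]>xr[0])&(P[:,0]<xr[1])&(P[:,1]>yr[0])&(P[:,1]<yr[1])
    M=np.zeros(d.shape,np.uint8); M[y[b],x[b]]=255
    k,L,st,ce=cv2.connectedComponentsWithStats(M)
    for i in range(1,k):
        if st[i,4]<150: continue
        Q=pts(L==i,d,C); T=Q[Q[:,2]>np.percentile(Q[:,2],90)-.005]
        for nm,q in (("all",Q),("top",T)):
            c,a,w=rect(q); print(nm,ce[i].round(),c.round(1),"ang %.1f"%a,np.round(w,0),"z %.3f"%np.percentile(q[:,2],90),"hsv",np.median(hsv[L==i],0) if nm=="all" else "")
E
```

Emit:
servo_tool(
  series=[
    [-1,1,-31,0,0,0,46],
    [-1,2,-62,0,0,0,46],
    [2,-24,-84,0,0,0,46],
    [6,-50,-106,0,0,0,46],
    [10,-76,-127,0,0,0,46],
    [12,-122,-123,0,0,0,60],
    [15,-168,-119,0,0,0,60],
    [17,-214,-116,0,0,0,60],
  ],
)

```text
t: 9.15
ee_pos: [0.5447, 0.1195, 0.2237]
orientation: [-3.141, -0.081, -0.002]
wrist_force: [-0.1, -0.8, 0.7]
gripper_width: 0.0595
gripper_force: 0.0
```

Emit:
servo_tool(
  series=[
    [3,-46,4,0,0,0,60],
    [5,-92,8,0,0,0,60],
    [8,-138,12,0,0,0,60],
    [11,-184,16,0,0,0,60],
    [13,-230,20,0,0,0.5,60],
    [16,-275,24,0,0,0.9,60],
    [16,-275,24,0,0,0.9,60],
  ],
)

```text
t: 9.85
ee_pos: [0.545, 0.3981, 0.1982]
orientation: [-3.14, -0.065, 0.002]
wrist_force: [-0.9, -0.3, 0.4]
gripper_width: 0.0599
gripper_force: 0.0
```

```bash
python3 - <<'E'
from h import *
p,r,s=tool(); print(s["t"],p,yaw(r))
items()
plan([(565,394,100,-86,60),(565,394,24,-86,60,2)])
E
```

```text
9.85 [0.545  0.3981 0.1982] -87.61524757719368
all [282. 166.] [565.3 394.4] ang 4.3 [50. 30.] z 0.027 hsv [ 87. 171.  57.]
top [282. 166.] [565.  394.9] ang 3.7 [46. 28.] z 0.027 hsv 
all [421. 267.] [463.4 247.6] ang -16.3 [87. 16.] z 0.020 hsv [ 39.  19. 116.]
top [421. 267.] [467.3 246.5] ang -17.5 [79. 11.] z 0.022 hsv 
all [270. 264.] [467.1 401.6] ang -2.6 [49. 29.] z 0.026 hsv [ 20. 200.  74.]
top [270. 264.] [466.1 401.9] ang -2.9 [47. 28.] z 0.026 hsv 
[[7,1,33,0,0.1,-0.6,60],[13,2,66,0,0.1,-1.1,60],[20,3,98,0,0.1,-1.7,60],[20,3,136,0,0.1,-1.7,60],[20,3,174,0,0.1,-1.7,60],[20,3,174,0,0.1,-1.7,60],[20,3,174,0,0.1,-1.7,60]]
```

Emit:
servo_tool(
  series=[
    [7,1,33,0,0,-0.6,60],
    [13,2,66,0,0,-1.1,60],
    [20,3,98,0,0,-1.7,60],
    [20,3,136,0,0,-1.7,60],
    [20,3,174,0,0,-1.7,60],
    [20,3,174,0,0,-1.7,60],
  ],
)

```text
t: 10.5
ee_pos: [0.5623, 0.3875, 0.0184]
orientation: [3.134, 0.102, -0.019]
wrist_force: [-0.5, -0.5, -1.2]
gripper_width: 0.0599
gripper_force: 0.0
```

Emit:
servo_tool(
  series=[
    [0,0,0,0,0,0,20],
    [0,0,0,0,0,0,20],
    [0,0,0,0,0,0,20],
    [0,0,0,0,0,0,20],
  ],
)

```text
t: 10.9
ee_pos: [0.5687, 0.3921, 0.0291]
orientation: [-3.138, -0.105, -0.009]
wrist_force: [0.1, -2.0, 6.2]
gripper_width: 0.0268
gripper_force: 47.7
```

```bash
python3 - <<'E'
from h import *
p,r,s=tool(); print(p,yaw(r),s["gripper_width"],s["gripper_force"])
plan([(565,394,100,None,20),(540,300,235,-86.8),(534,10,235,-86.8),(534,-39,160,-86.8),(534,-39,105,-86.8,20,2)])
E
```

```text
[0.5687 0.3921 0.0291] -86.18421908243079 0.02680822088672009 47.67689287662506
[[-2,-1,-35,-0.1,-0.3,0,20],[-3,-2,-71,-0.1,-0.3,0,20],[-11,21,-105,-0.1,-0.3,0.2,20],[-18,44,-139,-0.1,-0.3,0.3,20],[-26,67,-172,-0.1,-0.3,0.5,20],[-34,90,-206,-0.1,-0.3,0.6,20],[-37,131,-206,-0.1,-0.3,0.6,20],[-41,172,-206,-0.1,-0.3,0.6,20]]
[[-3,41,0,0,0,0,20],[-6,83,0,0,0,0,20],[-9,124,-1,0,0,0,20],[-12,165,-1,0,0,0,20],[-16,207,-1,0,0,0,20],[-17,231,37,0,0,0,20],[-18,256,74,0,0,0,20],[-18,256,102,0,0,0,20]]
[[0,0,27,0,0,0,20],[0,0,27,0,0,0,20],[0,0,27,0,0,0,20]]
```

Emit:
servo_tool(
  series=[
    [-2,-1,-35,0,0,0,20],
    [-3,-2,-71,0,0,0,20],
    [-11,21,-105,0,0,0.2,20],
    [-18,44,-139,0,0,0.3,20],
    [-26,67,-172,0,0,0.5,20],
    [-34,90,-206,0,0,0.6,20],
    [-37,131,-206,0,0,0.6,20],
    [-41,172,-206,0,0,0.6,20],
  ],
)

```text
t: 11.7
ee_pos: [0.5374, 0.2163, 0.2343]
orientation: [-3.139, -0.091, -0.008]
wrist_force: [0.7, 0.3, -1.3]
gripper_width: 0.0266
gripper_force: 46.9
```

Emit:
servo_tool(
  series=[
    [-3,41,0,0,0,0,20],
    [-6,83,0,0,0,0,20],
    [-9,124,-1,0,0,0,20],
    [-12,165,-1,0,0,0,20],
    [-16,207,-1,0,0,0,20],
    [-17,231,37,0,0,0,20],
    [-18,256,70,0,0,0,20],
    [-18,256,70,0,0,0,20],
  ],
)

```text
t: 12.5
ee_pos: [0.5299, -0.0412, 0.1567]
orientation: [-3.138, -0.082, 0.014]
wrist_force: [-1.2, 0.6, -0.9]
gripper_width: 0.0267
gripper_force: 46.8
```

```bash
python3 - <<'E'
from h import *
p,r,s=tool(); print(p,yaw(r),s["gripper_width"],s["gripper_force"])
items(zb=.082,xr=(.46,.64),yr=(-.26,0.02))
plan([(534,-39,108,-86.8,20,2)])
E
```

```text
[ 0.5299 -0.0412  0.1567] -86.99555674593498 0.026701864094889737 46.793986558914185
all [200. 178.] [556.5   4.9] ang 3.0 [134.   9.] z 0.111 hsv [30. 21. 93.]
top [200. 178.] [556.2   2.3] ang 3.1 [133.   4.] z 0.111 hsv 
all [372. 233.] [538.  -96.6] ang 3.2 [49. 30.] z 0.105 hsv [  3. 183. 152.]
top [372. 233.] [536.8 -96.7] ang 3.0 [47. 28.] z 0.105 hsv 
all [371. 320.] [ 474.3 -107.7] ang -86.2 [20.  2.] z 0.096 hsv [21. 30. 93.]
top [371. 320.] [ 474.2 -106.1] ang -86.2 [16.  2.] z 0.097 hsv 
all [494. 335.] [ 479.8 -180.4] ang -87.2 [105.   6.] z 0.126 hsv [22. 30. 93.]
top [494. 335.] [ 479.5 -174.6] ang -87.6 [67.  6.] z 0.127 hsv 
all [277. 350.] [472.1 -44.4] ang -86.1 [46.  6.] z 0.127 hsv [39. 29. 25.]
top [277. 350.] [472.4 -44.4] ang -86.1 [46.  5.] z 0.127 hsv 
[[1,-1,26,-0.1,0.3,-0.1,20],[3,-1,51,-0.1,0.3,-0.1,20],[3,-1,51,-0.1,0.3,-0.1,20],[3,-1,51,-0.1,0.3,-0.1,20]]
```

Emit:
servo_tool(
  series=[
    [3,0,26,0,0,0,20],
    [3,0,48,0,0,0,20],
    [3,0,49,0,0,0,20],
    [3,0,49,0,0,0,20],
    [3,0,49,0,0,0,39],
    [3,0,49,0,0,0,39],
    [3,0,49,0,0,0,39],
  ],
)

```text
t: 13.25
ee_pos: [0.5372, -0.0396, 0.1138]
orientation: [3.14, 0.088, 0.004]
wrist_force: [-0.2, -1.0, -0.4]
gripper_width: 0.0392
gripper_force: 0.0
```

```bash
python3 - <<'E'
from h import *
p,r,s=tool(); print(p,yaw(r),s["gripper_width"],s["gripper_force"])
plan([(*(p*1000+[0,0,60]),None,39),(530,30,235,-87),(480,390,200,-92,60,2)])
E
```

```text
[ 0.5372 -0.0396  0.1138] -86.78333921477243 0.03921237459903296 0.0
[[0,0,-30,0,-0.1,0,39],[0,0,-60,0,-0.1,0,39],[-1,-35,-91,0,-0.1,0.1,39],[-3,-70,-121,0,-0.1,0.2,39],[-7,-115,-117,0,-0.1,0.8,60],[-10,-160,-113,0,-0.1,1.5,60],[-14,-206,-108,0,-0.1,2.1,60],[-18,-251,-104,0,-0.1,2.7,60]]
[[-6,-45,4,0,0,0.6,60],[-12,-90,9,0,0,1.3,60],[-17,-135,13,0,0,1.9,60],[-23,-180,17,0,0,2.5,60],[-23,-180,17,0,0,2.5,60],[-23,-180,17,0,0,2.5,60]]
```

Emit:
servo_tool(
  series=[
    [0,0,-30,0,0,0,39],
    [0,0,-60,0,0,0,39],
    [-1,-35,-91,0,0,0.1,39],
    [-3,-70,-121,0,0,0.2,39],
    [-7,-115,-117,0,0,0.8,60],
    [-10,-160,-113,0,0,1.5,60],
    [-14,-206,-108,0,0,2.1,60],
    [-18,-251,-104,0,0,2.7,60],
  ],
)

```text
t: 14.05
ee_pos: [0.504, 0.2118, 0.2171]
orientation: [-3.141, -0.013, -0.003]
wrist_force: [1.2, 0.5, 0.1]
gripper_width: 0.0598
gripper_force: 0.0
```

Emit:
servo_tool(
  series=[
    [-6,-45,4,0,0,0.6,60],
    [-12,-90,9,0,0,1.3,60],
    [-17,-135,13,0,0,1.9,60],
    [-23,-180,17,0,0,2.5,60],
    [-23,-180,17,0,0,2.5,60],
    [-23,-180,17,0,0,2.5,60],
    [-23,-180,17,0,0,2.5,60],
  ],
)

```text
t: 14.75
ee_pos: [0.48, 0.3891, 0.1996]
orientation: [3.141, -0.056, 0.001]
wrist_force: [-0.2, 0.2, -0.5]
gripper_width: 0.0598
gripper_force: 0.0
```

```bash
python3 - <<'E'
from h import *
p,r,s=tool(); print(s["t"],p,yaw(r))
items()
plan([(466,402,100,-92.7,60),(466,402,27,-92.7,60,2)])
E
```

```text
14.75 [0.48   0.3891 0.1996] -92.02554977260257
all [426. 195.] [466.5 246.6] ang -17.9 [81. 15.] z 0.021 hsv [ 39.  18. 120.]
top [426. 195.] [467.8 246.5] ang -17.5 [78. 11.] z 0.023 hsv 
all [264. 202.] [467.2 401.9] ang -3.0 [48. 30.] z 0.027 hsv [ 20. 189.  74.]
top [264. 202.] [466. 402.] ang -3.5 [46. 28.] z 0.027 hsv 
[[-5,-4,33,0,0,0.2,60],[-10,-9,66,0,0,0.4,60],[-15,-13,100,0,0,0.6,60],[-15,-13,136,0,0,0.6,60],[-15,-13,173,0,0,0.6,60],[-15,-13,173,0,0,0.6,60],[-15,-13,173,0,0,0.6,60]]
```

Emit:
servo_tool(
  series=[
    [-5,-4,33,0,0,0.2,60],
    [-10,-9,66,0,0,0.4,60],
    [-15,-13,100,0,0,0.8,60],
    [-15,-13,136,0,0,1,60],
    [-15,-13,172,0,0,1,60],
    [-15,-13,172,0,0,1,60],
    [-15,-13,172,0,0,1,60],
  ],
)

```text
t: 15.5
ee_pos: [0.4657, 0.4024, 0.0276]
orientation: [3.14, -0.085, -0.001]
wrist_force: [0.3, 0.3, 0.3]
gripper_width: 0.0598
gripper_force: 0.0
```

Emit:
servo_tool(
  series=[
    [0,0,0,0,0,0,20],
    [0,0,0,0,0,0,20],
    [0,0,0,0,0,0,20],
    [0,0,0,0,0,0,20],
  ],
)

```text
t: 15.9
ee_pos: [0.4671, 0.4044, 0.0304]
orientation: [-3.138, 0.082, -0.007]
wrist_force: [0.6, -0.4, 6.0]
gripper_width: 0.0268
gripper_force: 46.1
```

```bash
python3 - <<'E'
from h import *
p,r,s=tool(); print(p,yaw(r),s["gripper_width"],s["gripper_force"])
x,y,z=p*1000
plan([(x,y,110,None,20),(500,330,235,-90),(540,-110,235,-86.8),(541,-157,160,-86.8,20,3)])
E
```

```text
[0.4671 0.4044 0.0304] -92.98494693459372 0.026795694070889154 46.13585829734802
[[0,0,-40,-0.2,-0.3,0,20],[0,0,-80,-0.2,-0.3,0,20],[10,18,-111,-0.2,-0.3,-0.7,20],[19,36,-142,-0.2,-0.3,-1.5,20],[28,54,-173,-0.1,-0.3,-2.2,20],[38,72,-205,-0.1,-0.3,-3,20],[44,116,-205,-0.1,-0.3,-3.3,20],[50,159,-205,-0.1,-0.3,-3.6,20]]
[[4,45,0,0,0,-0.3,20],[7,89,0,0,0,-0.7,20],[11,133,0,0,0,-1,20],[14,177,0,0,0,-1.3,20],[18,221,0,0,0,-1.6,20],[21,265,0,0,0,-1.9,20],[25,309,0,0,0,-2.3,20],[28,353,0,0,0,-2.6,20]]
[[0,23,37,0,0,0,20],[-1,47,75,0,0,0,20],[-1,47,75,0,0,0,20],[-1,47,75,0,0,0,20],[-1,47,75,0,0,0,20]]
```

Emit:
servo_tool(
  series=[
    [0,0,-40,0,0,0,20],
    [0,0,-80,0,0,0,20],
    [10,18,-111,0,0,-0.7,20],
    [19,36,-142,0,0,-1.5,20],
    [28,54,-173,0,0,-2.2,20],
    [38,72,-205,0,0,-3,20],
    [44,116,-205,0,0,-3.3,20],
    [50,159,-205,0,0,-3.6,20],
  ],
)

```text
t: 16.7
ee_pos: [0.5075, 0.2412, 0.2348]
orientation: [-3.141, -0.02, -0.007]
wrist_force: [0.7, -0.1, -1.3]
gripper_width: 0.0274
gripper_force: 28.5
```

Emit:
servo_tool(
  series=[
    [4,45,0,0,0,-0.3,20],
    [7,89,0,0,0,-0.7,20],
    [11,133,0,0,0,-1,20],
    [14,177,0,0,0,-1.3,20],
    [18,221,0,0,0,-1.6,20],
    [21,265,0,0,0,-1.9,20],
    [25,309,0,0,0,-2.3,20],
    [28,353,0,0,0,-2.6,20],
  ],
)

```text
t: 17.5
ee_pos: [0.5383, -0.1124, 0.2329]
orientation: [3.14, 0.088, 0.002]
wrist_force: [1.4, 1.0, -0.4]
gripper_width: 0.0265
gripper_force: 50.7
```

Emit:
servo_tool(
  series=[
    [0,23,37,0,0,0,20],
    [-1,47,75,0,0,0,20],
    [-1,47,75,0,0,0,20],
    [-1,47,75,0,0,0,20],
    [-1,47,75,0,0,0,20],
  ],
)

```text
t: 18.0
ee_pos: [0.5413, -0.1573, 0.1595]
orientation: [3.139, 0.089, 0.005]
wrist_force: [0.6, 0.2, -0.1]
gripper_width: 0.0269
gripper_force: 50.8
```

```bash
python3 - <<'E'
from h import *
p,r,s=tool(); print(p,yaw(r),s["gripper_width"],s["gripper_force"])
items(zb=.082,xr=(.485,.64),yr=(-.25,-0.01))
plan([(540,-157,109,-86.8,20,2)])
E
```

```text
[ 0.5413 -0.1573  0.1595] -86.7454464529962 0.026860731927039735 50.75497806072235
all [457. 129.] [ 607.9 -248.6] ang 0.9 [58.  4.] z 0.111 hsv [30. 21. 94.]
top [457. 129.] [ 608.2 -248.2] ang 0.1 [56.  4.] z 0.111 hsv 
all [ 81. 239.] [536.1 -39.2] ang 2.0 [49. 31.] z 0.105 hsv [ 86. 193.  66.]
top [ 81. 239.] [535.  -39.8] ang 3.0 [46. 30.] z 0.105 hsv 
all [175. 240.] [538.  -96.4] ang 2.3 [49. 30.] z 0.105 hsv [  3. 198.  92.]
top [175. 240.] [536.9 -96.9] ang 2.9 [47. 28.] z 0.105 hsv 
[[-1,0,25,0.1,-0.2,0,20],[-2,0,51,0.1,-0.2,0.1,20],[-2,0,51,0.1,-0.2,0.1,20],[-2,0,51,0.1,-0.2,0.1,20]]
```

Emit:
servo_tool(
  series=[
    [-1,0,25,0,0,0,20],
    [-1,0,40,0,0,0,20],
    [-1,0,45,0,0,0,20],
    [-1,0,45,0,0,0,20],
  ],
)

```text
t: 18.45
ee_pos: [0.5389, -0.1571, 0.1119]
orientation: [-3.14, -0.089, 0.002]
wrist_force: [-0.5, 0.8, -0.1]
gripper_width: 0.0266
gripper_force: 50.8
```

```bash
python3 - <<'E'
from h import *
p,r,s=tool(); print(p,yaw(r),s["gripper_width"],s["gripper_force"],s["wrist_force"])
im,d,C=look("wrist"); cv2.imwrite("pics/w4.png",im)
E
```

```text
[ 0.5389 -0.1571  0.1119] -86.74990095256146 0.02664948029566104 50.78021049499512 [-0.5244  0.8234 -0.1041]
```

View pics/w4.png

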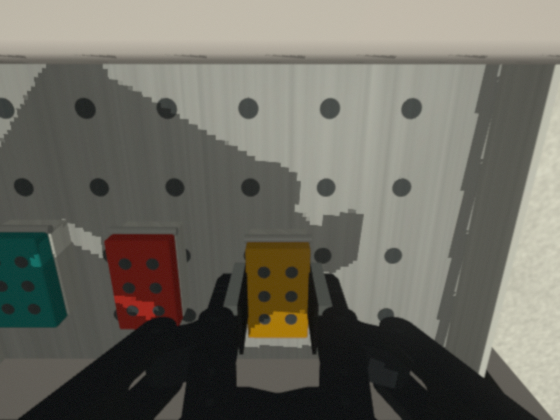

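The gold box sits level in the grip at (278,290), next to the red (145,280) and teal (25,280) boxes already lying in the tray.

Emit:
servo_tool(
  series=[
    [0,0,3,0,0,0,20],
    [0,0,3,0,0,0,20],
    [0,0,3,0,0,0,44],
    [0,0,3,0,0,0,44],
    [0,0,3,0,0,0,44],
  ],
)

```text
t: 19.0
ee_pos: [0.5394, -0.1579, 0.1097]
orientation: [3.14, 0.088, 0.001]
wrist_force: [-0.5, 0.9, -0.1]
gripper_width: 0.0437
gripper_force: 0.0
```

```bash
python3 - <<'E'
from h import *
p,r,s=tool(); print(p,yaw(r),s["gripper_width"],s["gripper_force"])
plan([(*(p*1000+[0,0,60]),None,44),(530,-90,235,-90),(475,245,200,-107.3,40,3)])
E
```

```text
[ 0.5394 -0.1579  0.1097] -86.7992836966007 0.043719239795404784 0.0
[[0,0,-30,0,0,0,44],[0,0,-60,0,0,0,44],[-3,-34,-93,0,0,1.6,44],[-5,-68,-125,0,0,3.2,44],[-10,-111,-121,0,0,5.4,40],[-15,-153,-117,0,0,7.5,40],[-19,-195,-112,0,0,9.7,40],[-24,-237,-108,0,0,11.9,40]]
[[-13,-41,4,0,0,2.1,40],[-26,-81,9,0,0,4.3,40],[-39,-121,13,0,0,6.4,40],[-52,-162,18,0,0,8.6,40],[-52,-162,18,0,0,8.6,40],[-52,-162,18,0,0,8.6,40],[-52,-162,18,0,0,8.6,40]]
```

Emit:
servo_tool(
  series=[
    [0,0,-30,0,0,0,44],
    [0,0,-60,0,0,0,44],
    [-3,-34,-93,0,0,1.6,44],
    [-5,-68,-125,0,0,3.2,44],
    [-10,-111,-121,0,0,5.4,40],
    [-15,-153,-117,0,0,7.5,40],
    [-19,-195,-112,0,0,9.7,40],
    [-24,-237,-108,0,0,11.9,40],
  ],
)

```text
t: 19.8
ee_pos: [0.5015, 0.079, 0.2175]
orientation: [-3.132, 0.241, -0.001]
wrist_force: [0.7, 1.1, 0.1]
gripper_width: 0.0402
gripper_force: 0.0
```

Emit:
servo_tool(
  series=[
    [-13,-41,4,0,0,2.1,40],
    [-26,-81,9,0,0,4.3,40],
    [-39,-121,13,0,0,6.4,40],
    [-52,-162,18,0,0,8.6,40],
    [-52,-162,18,0,0,8.6,40],
    [-52,-162,18,0,0,8.6,40],
    [-52,-162,18,0,0,8.6,40],
  ],
)

```text
t: 20.5
ee_pos: [0.4753, 0.2449, 0.1995]
orientation: [3.106, -0.473, 0.001]
wrist_force: [0.4, -0.2, -1.2]
gripper_width: 0.0397
gripper_force: 0.0
```

```bash
python3 - <<'E'
from h import *
p,r,s=tool(); print(s["t"],p,yaw(r))
items(save="w5.png")
plan([(455,250,100,-107.3,40),(455,250,26,-107.3,40,2)])
E
```

```text
20.5 [0.4753 0.2449 0.1995] -107.31703024521502
all [68. 27.] [649.6 360.9] ang -76.2 [29.  6.] z 0.045 hsv [36. 19. 55.]
top [68. 27.] [648.9 360.5] ang -72.6 [29.  4.] z 0.047 hsv 
all [278. 197.] [466.4 245.8] ang -17.6 [80. 15.] z 0.021 hsv [ 35.  19. 120.]
top [278. 197.] [468.  245.5] ang -17.2 [77. 10.] z 0.023 hsv 
[[-7,0,33,0,0,0,40],[-14,1,66,0,0,0,40],[-21,1,100,0,0,-0.1,40],[-21,1,137,0,0,-0.1,40],[-21,1,174,0,0,-0.1,40],[-21,1,174,0,0,-0.1,40],[-21,1,174,0,0,-0.1,40]]
```

View pics/w5.png

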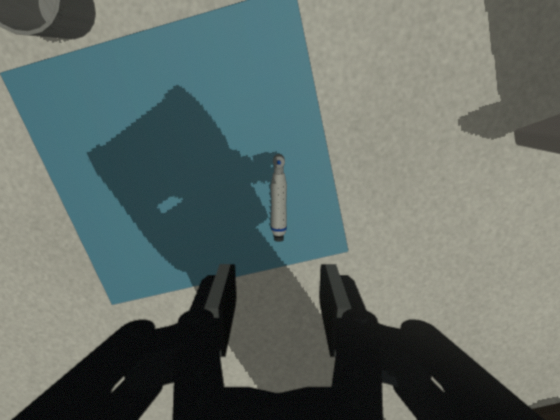

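The handpiece lies at (278,197), its head at (279,160) and blue ring at (279,230), in line with the middle of the fingers.

Emit:
servo_tool(
  series=[
    [-7,0,33,0,0,0,40],
    [-14,1,66,0,0,0,40],
    [-21,1,100,0,0,0,40],
    [-21,1,137,0,0,0,40],
    [-21,1,172,0,0,0,40],
    [-21,1,172,0,0,0,40],
    [-21,1,172,0,0,0,8],
    [-21,1,172,0,0,0,8],
  ],
)

```text
t: 21.35
ee_pos: [0.4568, 0.2509, 0.0297]
orientation: [-3.104, 0.474, -0.006]
wrist_force: [0.3, 0.5, 0.8]
gripper_width: 0.0131
gripper_force: 46.2
```

Emit:
servo_tool(
  series=[
    [0,0,0,0,0,0,8],
    [0,0,0,0,0,0,8],
    [0,0,0,0,0,0,8],
  ],
)

```text
t: 21.65
ee_pos: [0.4565, 0.2512, 0.0296]
orientation: [-3.105, 0.472, -0.006]
wrist_force: [-0.3, -2.4, 6.9]
gripper_width: 0.0129
gripper_force: 45.1
```

```bash
python3 - <<'E'
from h import *
p,r,s=tool(); print(p,yaw(r),s["gripper_width"],s["gripper_force"])
x,y,z=p*1000
plan([(x,y,110,None,8),(500,180,235,-100),(541,-170,235,-86.8),(541,-213,160,-86.8,8,3)])
E
```

```text
[0.4565 0.2512 0.0296] -107.27321588665244 0.012876619788446538 45.06195545196533
[[0,0,-40,-0.1,-0.2,0,8],[0,0,-80,-0.1,-0.2,0,8],[16,14,-112,-0.1,-0.2,-1.8,8],[32,27,-143,-0.1,-0.2,-3.6,8],[48,41,-174,-0.1,-0.2,-5.5,8],[63,55,-205,-0.1,-0.2,-7.3,8],[81,95,-205,-0.1,-0.2,-8.9,8],[99,135,-205,-0.1,-0.2,-10.6,8]]
[[10,43,0,0,0,-1.6,8],[21,86,0,0,0,-3.3,8],[31,129,0,0,0,-4.9,8],[41,172,0,0,0,-6.6,8],[51,215,0,0,0,-8.2,8],[61,257,0,0,0,-9.9,8],[64,279,37,0,0,-9.9,8],[66,300,75,0,0,-9.9,8]]
[[0,0,0,0,0,0,8],[0,0,0,0,0,0,8],[0,0,0,0,0,0,8]]
```

Emit:
servo_tool(
  series=[
    [0,0,-40,0,0,0,8],
    [0,0,-80,0,0,0,8],
    [16,14,-112,0,0,-1.8,8],
    [32,27,-143,0,0,-3.6,8],
    [48,41,-174,0,0,-5.5,8],
    [63,55,-205,0,0,-7.3,8],
    [81,95,-205,0,0,-8.9,8],
    [99,135,-205,0,0,-10.6,8],
  ],
)

```text
t: 22.45
ee_pos: [0.5098, 0.0918, 0.2345]
orientation: [-3.136, 0.178, -0.006]
wrist_force: [-0.3, -0.6, -0.9]
gripper_width: 0.0132
gripper_force: 44.2
```

Emit:
servo_tool(
  series=[
    [10,43,0,0,0,-1.6,8],
    [21,86,0,0,0,-3.3,8],
    [31,129,0,0,0,-4.9,8],
    [41,172,0,0,0,-6.6,8],
    [51,215,0,0,0,-8.2,8],
    [61,257,0,0,0,-9.9,8],
    [64,279,37,0,0,-9.9,8],
    [66,300,75,0,0,-9.9,8],
  ],
)

```text
t: 23.25
ee_pos: [0.5407, -0.2155, 0.1586]
orientation: [3.138, 0.086, 0.007]
wrist_force: [0.8, 0.7, -0.9]
gripper_width: 0.0132
gripper_force: 44.2
```

Emit:
servo_tool(
  series=[
    [0,0,0,0,0,0,8],
    [0,0,0,0,0,0,8],
  ],
)

```text
t: 23.45
ee_pos: [0.5391, -0.2128, 0.1566]
orientation: [-3.139, -0.086, 0.003]
wrist_force: [0.3, 0.4, 0.8]
gripper_width: 0.0134
gripper_force: 44.2
```

```bash
python3 - <<'E'
from h import *
p,r,s=tool(); print(p,yaw(r),s["gripper_width"],s["gripper_force"])
items(zb=.082,xr=(.485,.64),yr=(-.25,-0.01),save="w6.png")
plan([(541,-213,109,-86.8,8,2)])
E
```

```text
[ 0.5391 -0.2128  0.1566] -86.84448159259699 0.01335541013196889 44.23851191997528
all [356. 115.] [ 608.9 -249.8] ang 3.0 [59.  3.] z 0.111 hsv [30. 21. 83.]
top [356. 115.] [ 608.2 -249.2] ang 1.7 [58.  3.] z 0.111 hsv 
all [  9. 239.] [536.3 -52.1] ang 1.6 [49.  7.] z 0.104 hsv [ 84. 121.  56.]
top [  9. 239.] [531.5 -52.3] ang 1.5 [39.  6.] z 0.105 hsv 
all [ 80. 234.] [538.1 -96.6] ang 1.9 [49. 31.] z 0.105 hsv [  3. 203.  79.]
top [ 80. 234.] [537.  -96.8] ang 2.7 [47. 30.] z 0.105 hsv 
all [185. 237.] [ 539.6 -157.9] ang 2.3 [49. 31.] z 0.105 hsv [ 21. 226.  84.]
top [185. 237.] [ 538.6 -158.5] ang 3.2 [46. 28.] z 0.105 hsv 
[[0,0,25,0,-0.1,0,8],[1,0,49,0,-0.1,0,8],[1,0,49,0,-0.1,0,8],[1,0,49,0,-0.1,0,8]]
```

View pics/w6.png

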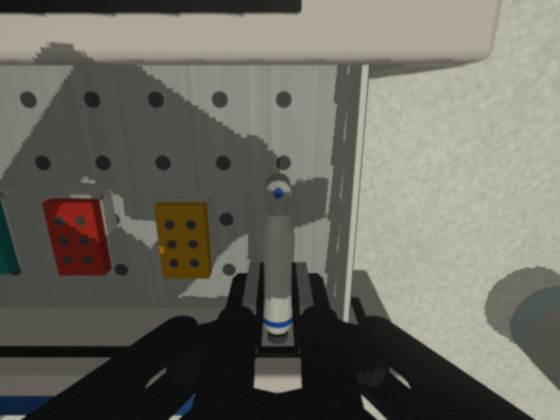

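The handpiece is held straight at (278,260), head forward at (278,190), with free floor beneath it right of the gold box (185,237).

Emit:
servo_tool(
  series=[
    [0,0,25,0,0,0,8],
    [1,0,43,0,0,0,8],
    [1,0,48,0,0,0,8],
    [1,0,48,0,0,0,8],
    [1,0,48,0,0,0,28],
    [1,0,48,0,0,0,28],
    [1,0,48,0,0,0,28],
  ],
)

```text
t: 24.2
ee_pos: [0.5414, -0.2135, 0.1108]
orientation: [3.139, 0.088, 0.003]
wrist_force: [-0.8, 0.9, 0.6]
gripper_width: 0.0279
gripper_force: 0.0
```

```bash
python3 - <<'E'
from h import *
p,r,s=tool(); print(p,yaw(r),s["gripper_width"],s["q"])
plan([(*(p*1000+[0,0,60]),None,28),(560,-150,300,-86.8),(660,-20,320,-86.8,40,3)])
E
```

```text
[ 0.5414 -0.2135  0.1108] -86.78490713977853 0.027918706672694946 [-0.5498  0.2346  1.91    0.      0.9944  0.9649]
[[0,0,-30,0.1,-0.1,0,28],[0,0,-60,0.1,-0.1,0,28],[6,-15,-92,0.1,-0.1,0,28],[11,-31,-125,0.1,-0.1,0,28],[17,-47,-157,0.1,-0.1,0,28],[22,-62,-189,0.1,-0.1,0,28],[49,-93,-194,0.1,-0.1,0,40],[76,-124,-199,0.1,-0.1,0,40]]
[[27,-31,-5,0,0,0,40],[54,-62,-10,0,0,0,40],[54,-62,-10,0,0,0,40],[54,-62,-10,0,0,0,40],[54,-62,-10,0,0,0,40]]
```

Emit:
servo_tool(
  series=[
    [0,0,-30,0,0,0,28],
    [0,0,-60,0,0,0,28],
    [6,-15,-92,0,0,0,28],
    [11,-31,-125,0,0,0,28],
    [17,-47,-157,0,0,0,28],
    [22,-62,-189,0,0,0,28],
    [49,-93,-194,0,0,0,40],
    [76,-124,-199,0,0,0,40],
  ],
)

```text
t: 25.0
ee_pos: [0.6106, -0.0847, 0.3114]
orientation: [3.139, 0.085, 0.007]
wrist_force: [-0.2, -0.7, 0.0]
gripper_width: 0.0399
gripper_force: 0.0
```

Emit:
servo_tool(
  series=[
    [27,-31,-5,0,0,0,40],
    [54,-62,-10,0,0,0,40],
    [54,-62,-10,0,0,0,40],
    [54,-62,-10,0,0,0,40],
    [54,-62,-10,0,0,0,40],
  ],
)

```text
t: 25.5
ee_pos: [0.6596, -0.0208, 0.3182]
orientation: [3.14, 0.087, -0.001]
wrist_force: [-0.2, 0.4, 0.0]
gripper_width: 0.04
gripper_force: 0.0
```

```bash
python3 - <<'E'
from h import *
p,r,s=tool(); print(s["t"],p,yaw(r),s["q"])
im,d,C=look("wrist"); y,x=np.nonzero(d>0); P=C[1]+rays(np.c_[x,y],C)*d[y,x][:,None]
np.savez("w7.npz",d=d,im=im,K=C[0],p=C[1],r=C[2].as_rotvec())
hsv=cv2.cvtColor(im,cv2.COLOR_BGR2HSV)[y,x]
near=np.hypot(P[:,0]-.687,P[:,1]+.0105)<.05
for lo,hi in ((.17,.18),(.18,.2),(.186,.21),(.19,.21)):
    Q=P[near&(P[:,2]>lo)&(P[:,2]<hi)]
    if len(Q)>20: print(lo,hi,len(Q),rect(Q),np.percentile(Q[:,2],95))
g=(abs(hsv[:,0].astype(int)-60)<20)&(hsv[:,1]>100)&(P[:,2]>.155)&(P[:,2]<.19)&(np.hypot(P[:,0]-.677,P[:,1]+.181)<.04)
print("green",rect(P[g]) if g.sum()>10 else None,np.median(P[g][:,2]) if g.any() else 0)
c=proj([.687,-.0105,.18],C)[0].astype(int); print(c)
x0,y0=max(c[0]-90,0),max(c[1]-80,0)
cv2.imwrite("pics/w7.png",cv2.resize(im[y0:y0+160,x0:x0+180],None,fx=4,fy=3.7,interpolation=cv2.INTER_CUBIC)[:600])
E
```

```text
25.5 [ 0.6596 -0.0208  0.3182] -86.8321538196988 [-0.1849  0.211   1.5401 -0.0004  1.391   1.3307]
0.17 0.18 2605 (array([688.8639, -12.8089]), -87.33762073516846, (58.82890701293945, 56.064430236816406)) 0.17248318959070805
0.18 0.2 1209 (array([687.7214, -12.5148]), 3.1194281578063965, (49.72578811645508, 13.573628425598145)) 0.19460263873932654
0.186 0.21 1195 (array([687.6929, -12.5163]), 3.1194279193878174, (49.66856002807617, 13.573628425598145)) 0.19460723611191572
0.19 0.21 1184 (array([687.6633, -12.518 ]), 3.1194279193878174, (49.60927200317383, 13.573628425598145)) 0.19460743828310545
green (array([ 677.1675, -182.8344]), 57.12458801269531, (24.69131088256836, 24.23678207397461)) 0.1693321118394578
[265 168]
```

View pics/w7.png

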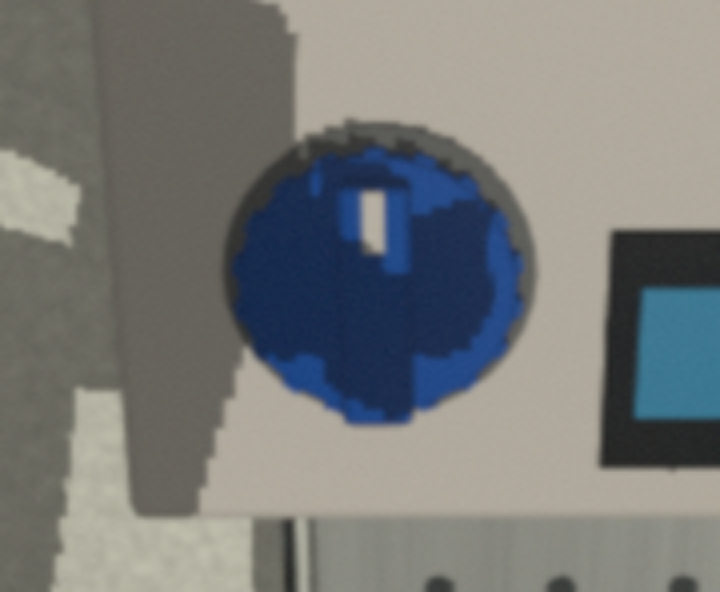

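The crop shows the cap's bar along the machine's x with the white tick at the rear end (372,220). No red mark is plain, so the cap is at either 0 or about π. I'll search for red pixels.

```bash
python3 - <<'E'
from h import *
f=np.load("w7.npz"); ims=[("w7",f["im"],f["d"],(f["K"],f["p"],R.from_rotvec(f["r"])))]
for n in ("side","scene"):
    ims.append((n,*look(n)))
outs=[]
for n,im,d,C in ims:
    c=proj([.687,-.0115,.165],C)[0]; rad={"w7":50,"side":26,"scene":22}[n]
    x0,y0=(c-rad).astype(int); cr=im[y0:y0+2*rad,x0:x0+2*rad]
    b,g,r=[cr[...,i].astype(int) for i in range(3)]
    m=(r>1.35*g+4)&(r>1.35*b+4); ys,xs=np.nonzero(m)
    if len(xs): print(n,m.sum(),(atz(np.c_[xs+x0,ys+y0],.151,C)-[.6874,-.0115,0])[:,:2].mean(0), np.c_[xs+x0,ys+y0][:5].tolist())
    o=cv2.resize(cr,(260,260),interpolation=cv2.INTER_CUBIC); outs.append(np.clip(255*(o/255.)**.5,0,255).astype(np.uint8))
cv2.imwrite("pics/cap.png",np.hstack(outs))
E
```

```text
side 9 [-0.027  -0.0042] [[250, 204], [251, 204], [252, 204], [253, 204], [250, 205]]
```

View pics/cap.png

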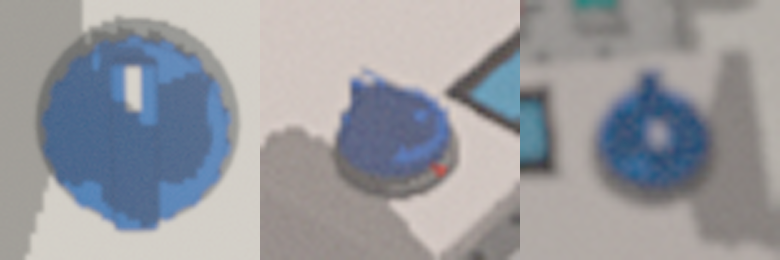

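The side crop (middle) shows the red mark at the front of the cap's base (438,170), while the tick is at the rear. So the cap is about π loose. I'll turn the wrist back 180°, grip the bar and screw clockwise.

```bash
python3 - <<'E'
from h import *
p,r,s=tool(); print(s["t"],p,yaw(r))
plan([(687,-12,260,93.2,50,2)])
E
```

```text
25.65 [ 0.6595 -0.0213  0.3184] -86.88971035052462
[[1,0,3,0,0,-8.2,50],[3,-1,5,0,0,-16.4,50],[4,-1,8,0,0,-24.6,50],[5,-1,11,0,0,-32.7,50],[6,-2,13,0,0,-40.9,50],[8,-2,16,0,0,-49.1,50],[9,-2,19,0,0,-57.3,50],[10,-3,21,0,0,-65.5,50]]
[[1,1,3,0,0,-8.2,50],[2,2,6,0,0,-16.4,50],[2,3,8,0,0,-24.5,50],[3,4,11,0,0,-32.7,50],[4,5,13,0,0,-40.9,50],[5,6,16,0,0,-49.1,50],[6,7,19,0,0,-57.3,50],[7,8,21,0,0,-65.5,50]]
[[-1,1,3,0,0,-8.2,50],[-2,2,6,0,0,-16.3,50],[-2,3,8,0,0,-24.5,50],[-3,5,11,0,0,-32.7,50],[-3,6,14,0,0,-40.9,50],[-4,7,16,0,0,-49.1,50],[-4,7,16,0,0,-49.1,50],[-4,7,16,0,0,-49.1,50]]
```

Emit:
servo_tool(
  series=[
    [1,0,3,0,0,-8.2,50],
    [3,-1,5,0,0,-16.4,50],
    [4,-1,8,0,0,-24.6,50],
    [5,-1,11,0,0,-32.7,50],
    [6,-2,13,0,0,-40.9,50],
    [8,-2,16,0,0,-49.1,50],
    [9,-2,19,0,0,-57.3,50],
    [10,-3,21,0,0,-65.5,50],
  ],
)

```text
t: 26.45
ee_pos: [0.6695, -0.0177, 0.2971]
orientation: [-2.59, -1.778, 0.0]
wrist_force: [-0.5, -0.1, 0.2]
gripper_width: 0.05
gripper_force: 0.0
```

Emit:
servo_tool(
  series=[
    [1,1,3,0,0,-8.2,50],
    [2,2,6,0,0,-16.4,50],
    [2,3,8,0,0,-24.5,50],
    [3,4,11,0,0,-32.7,50],
    [4,5,13,0,0,-40.9,50],
    [5,6,16,0,0,-49.1,50],
    [6,7,19,0,0,-57.3,50],
    [7,8,21,0,0,-65.5,50],
  ],
)

```text
t: 27.25
ee_pos: [0.6795, -0.014, 0.2761]
orientation: [-1.216, -2.896, 0.0]
wrist_force: [-0.3, 0.4, -0.4]
gripper_width: 0.0501
gripper_force: 0.0
```

Emit:
servo_tool(
  series=[
    [-1,1,3,0,0,-8.2,50],
    [-2,2,6,0,0,-16.3,50],
    [-2,3,8,0,0,-24.5,50],
    [-3,5,11,0,0,-32.7,50],
    [-3,6,14,0,0,-40.9,50],
    [-4,7,16,0,0,-49.1,50],
    [-4,7,16,0,0,-49.1,50],
    [-4,7,16,0,0,-49.1,50],
  ],
)

```text
t: 28.05
ee_pos: [0.6874, -0.0116, 0.2604]
orientation: [0.084, -3.14, 0.0]
wrist_force: [0.3, 0.1, 0.3]
gripper_width: 0.0502
gripper_force: 0.0
```

```bash
python3 - <<'E'
from h import *
p,r,s=tool(); print(s["t"],p,yaw(r),s["q"])
im,d,C=look("wrist"); y,x=np.nonzero(d>0); P=C[1]+rays(np.c_[x,y],C)*d[y,x][:,None]
Q=P[(np.hypot(P[:,0]-.687,P[:,1]+.0115)<.05)&(P[:,2]>.184)&(P[:,2]<.2)]; print(rect(Q),np.percentile(Q[:,2],[50,95]))
plan([(687,-12,197,93.2,50,3),(687,-12,197,93.2,5,4)])
E
```

```text
28.05 [ 0.6874 -0.0116  0.2604] 93.0782793897872 [-0.1642  0.3051  1.5312 -0.      1.3053 -1.7887]
(array([687.1437, -12.8132]), 3.3921985626220703, (50.12318420410156, 13.780070304870605)) [0.1935 0.1947]
[[0,0,32,0,0,0,50],[1,0,64,0,0,-0.1,50],[1,0,64,0,0,-0.1,50],[1,0,64,0,0,-0.1,50],[1,0,64,0,0,-0.1,50],[1,0,64,0,0,-0.1,5],[1,0,64,0,0,-0.1,5],[1,0,64,0,0,-0.1,5]]
[[0,0,0,0,0,0,5]]
```

Emit:
servo_tool(
  series=[
    [0,0,32,0,0,0,50],
    [0,-1,62,0,0,0,50],
    [0,-1,62,0,0,0,50],
    [0,-1,62,0,0,0,5],
    [0,-1,62,0,0,0,5],
    [0,-1,62,0,0,0,5],
    [0,-1,62,0,0,0,5],
    [0,-1,62,0,0,0,5],
  ],
)

```text
t: 28.9
ee_pos: [0.689, -0.0122, 0.2012]
orientation: [-0.09, 3.136, -0.002]
wrist_force: [0.0, -0.4, 5.1]
gripper_width: 0.0127
gripper_force: 48.1
```

```bash
python3 - <<'E'
from h import *
p,r,s=tool(); print(s["t"],p,yaw(r),s["gripper_width"],s["gripper_force"],s["wrist_force"],s["torque"])
E
```

```text
28.9 [ 0.689  -0.0122  0.2012] 93.30590186706543 0.012651671238096664 48.090357184410095 [ 0.0434 -0.4392  5.1317] [-0.0561  0.0371  0.0312]
```

Emit:
servo_tool(
  series=[
    [0,0,0,0,0,8,5],
    [0,0,0,0,0,16,5],
    [0,0,1,0,0,24,5],
    [0,0,1,0,0,32,5],
    [0,0,1,0,0,40,5],
    [0,0,1,0,0,48,5],
    [0,0,2,0,0,56,5],
    [0,0,2,0,0,64,5],
  ],
  squeeze=70,
)

```text
t: 29.7
ee_pos: [0.6886, -0.0131, 0.1996]
orientation: [1.592, 2.703, -0.001]
wrist_force: [-2.5, -2.1, 7.4]
gripper_width: 0.0115
gripper_force: 73.2
```

Emit:
servo_tool(
  series=[
    [0,0,0,0,0,8,5],
    [0,0,0,0,0,16,5],
    [0,0,1,0,0,24,5],
    [0,0,1,0,0,32,5],
    [0,0,1,0,0,40,5],
    [0,0,1,0,0,48,5],
    [0,0,2,0,0,56,5],
    [0,0,2,0,0,64,5],
  ],
)

```text
t: 30.5
ee_pos: [0.6877, -0.013, 0.1978]
orientation: [2.784, 1.45, -0.002]
wrist_force: [-4.7, -1.9, 8.9]
gripper_width: 0.012
gripper_force: 73.5
```

Emit:
servo_tool(
  series=[
    [0,0,0,0,0,8,5],
    [0,0,0,0,0,16,5],
    [0,0,1,0,0,24,5],
    [0,0,1,0,0,32,5],
    [0,0,1,0,0,40,5],
    [0,0,1,0,0,46,5],
    [0,0,1,0,0,46,5],
  ],
)

```text
t: 31.2
ee_pos: [0.6874, -0.0124, 0.1966]
orientation: [3.13, 0.252, -0.002]
wrist_force: [-6.2, -0.5, 9.4]
gripper_width: 0.0112
gripper_force: 73.5
```

```bash
python3 - <<'E'
from h import *
p,r,s=tool(); print(s["t"],p,yaw(r),s["gripper_width"],s["gripper_force"],s["wrist_force"],s["torque"],s["q"])
E
```

```text
31.2 [ 0.6874 -0.0124  0.1966] -80.80314184723571 0.011167636362994855 73.52011442184448 [-6.1962 -0.5222  9.3958] [-0.2201  1.0647 -0.1439] [-0.1649  0.3554  1.5862 -0.0016  1.2007  1.246 ]
```

Emit:
servo_tool(
  series=[
    [0,0,0,0,0,3,5],
    [0,0,0,0,0,6,5],
    [0,0,0,0,0,8,5],
    [0,0,0,0,0,10,5],
    [0,0,0,0,0,10,5],
  ],
)

```text
t: 31.7
ee_pos: [0.6874, -0.0123, 0.1965]
orientation: [3.139, -0.013, -0.002]
wrist_force: [-6.0, -0.6, 9.2]
gripper_width: 0.012
gripper_force: 74.1
```

```bash
python3 - <<'E'
from h import *
p,r,s=tool(); print(s["t"],p,yaw(r),s["gripper_width"],s["gripper_force"],s["wrist_force"],s["torque"],s["q"])
E
```

```text
31.7 [ 0.6874 -0.0123  0.1965] -90.48993400086532 0.012024804063898852 74.08913254737854 [-6.0277 -0.5796  9.1682] [-0.1754  0.9611  0.765 ] [-0.1644  0.3556  1.5863 -0.0024  1.2004  1.4158]
```

Emit:
servo_tool(
  series=[
    [0,0,0,0,0,10,45],
    [0,0,0,0,0,10,45],
    [0,0,0,0,0,10,45],
    [0,0,-30,0,0,3,45],
    [0,0,-75,0,0,3,45],
    [0,0,-120,0,0,3,45],
    [0,0,-120,0,0,3,45],
    [0,0,-120,0,0,3,45],
  ],
)

```text
t: 32.5
ee_pos: [0.6883, -0.0119, 0.3153]
orientation: [3.14, -0.099, 0.005]
wrist_force: [-0.3, 0.6, -0.9]
gripper_width: 0.0448
gripper_force: 0.0
```

```bash
python3 - <<'E'
from h import *
p,r,s=tool(); print(s["t"],p,yaw(r),s["wrist_force"],s["torque"])
im,d,C=look("wrist"); y,x=np.nonzero(d>0); P=C[1]+rays(np.c_[x,y],C)*d[y,x][:,None]
near=(np.hypot(P[:,0]-.687,P[:,1]+.0115)<.05)&(P[:,2]>.184)&(P[:,2]<.2); Q=P[near]; print(rect(Q),np.percentile(Q[:,2],[50,95]))
hsv=cv2.cvtColor(im,cv2.COLOR_BGR2HSV)[y,x]; w=near&(hsv[:,1]<70); print("tick",P[w].mean(0),w.sum())
O=np.array([.6283,-.1189])
np.save("w8.npy",im)
for y0 in (-.2,-.05):
    F=P[(abs(P[:,1]-y0)<.01)&(abs(P[:,2]-.142)<.005)&(P[:,0]<.5)]
    if len(F): print("panel",y0,F[:,0].min(),F[:,0].max())
plan([(560,-130,300,-86.8,0),(405,-130,250,-86.8,0,1),(405,-130,140,-86.8,0,2)])
E
```

```text
32.5 [ 0.6883 -0.0119  0.3153] -93.59675396628255 [-0.2723  0.6401 -0.8679] [ 0.0229 -0.0463 -0.039 ]
(array([687.7968, -12.7325]), 2.961073398590088, (49.680458068847656, 13.997596740722656)) [0.1885 0.1897]
tick [ 0.6688 -0.0139  0.1891] 96
panel -0.05 0.45108900070798 0.4725277957177789
[[-30,31,3,0,0,-1.7,0],[-60,63,6,0,0,-3.4,0],[-90,94,10,0,0,-5.1,0],[-120,126,13,0,0,-6.8,0],[-158,128,25,0,0,-6.8,0],[-197,131,38,0,0,-6.8,0],[-236,133,50,0,0,-6.8,0],[-274,136,63,0,0,-6.8,0]]
[[0,0,0,0,0,0,0],[0,0,37,0,0,0,0],[0,0,73,0,0,0,0],[0,0,110,0,0,0,0],[0,0,110,0,0,0,0],[0,0,110,0,0,0,0]]
```

Cap verified tight: the tick is now at the front, the bar is 5 mm lower, and torque rose at the stop. Next is the drawer.

Emit:
servo_tool(
  series=[
    [-30,31,3,0,0,-1.7,0],
    [-60,63,6,0,0,-3.4,0],
    [-90,94,10,0,0,-5.1,0],
    [-120,126,13,0,0,-6.8,0],
    [-158,132,25,0,0,-6.8,0],
    [-197,138,38,0,0,-6.8,0],
    [-236,145,50,0,0,-6.8,0],
    [-274,151,63,0,0,-6.8,0],
  ],
)

```text
t: 33.35
ee_pos: [0.4019, -0.1443, 0.2471]
orientation: [-3.138, -0.087, 0.007]
wrist_force: [0.5, 0.2, 0.5]
gripper_width: -0.0004
gripper_force: 0.0
```

Emit:
servo_tool(
  series=[
    [0,0,0,0,0,0,0],
    [0,0,0,0,0,0,0],
    [0,0,0,0,0,0,0],
  ],
)

```text
t: 33.65
ee_pos: [0.4052, -0.1451, 0.2502]
orientation: [-3.14, -0.086, -0.0]
wrist_force: [-0.5, 0.1, 0.4]
gripper_width: 0.0002
gripper_force: 0.0
```

```bash
python3 - <<'E'
from h import *
p,r,s=tool(); print(s["t"],p,yaw(r),s["wrist_force"],s["gripper_width"])
im,d,C=look("wrist"); y,x=np.nonzero(d>0); P=C[1]+rays(np.c_[x,y],C)*d[y,x][:,None]
hsv=cv2.cvtColor(im,cv2.COLOR_BGR2HSV)[y,x]
b=(abs(P[:,2]-.139)<.006)&(P[:,0]<.5)&(P[:,0]>.38)&(hsv[:,1]>110)&(abs(hsv[:,0].astype(int)-115)<15)
print("lip",rect(P[b]) if b.sum()>20 else b.sum(),b.sum(),P[b][:,0].min() if b.any() else 0)
items(zb=.082,xr=(.485,.64),yr=(-.25,-0.01),save="w9.png")
plan([(403,-148,200,-86.8,0),(403,-148,135,-86.8,0,2)])
E
```

```text
33.65 [ 0.4052 -0.1451  0.2502] -86.86792484429486 [-0.5098  0.1194  0.4   ] 0.0001626561743127615
lip (array([ 452.1975, -131.0298]), -86.94648885726929, (157.25125122070312, 15.778614044189453)) 5033 0.4404344639642438
all [143.  28.] [529.5 -40.3] ang 3.1 [40. 29.] z 0.106 hsv [ 86. 180.  76.]
top [143.  28.] [529.2 -40.3] ang 3.1 [35. 29.] z 0.106 hsv 
all [273.   7.] [ 546.9 -133. ] ang -85.2 [30. 10.] z 0.106 hsv [  3.  183.  104.5]
top [273.   7.] [ 547.4 -132.7] ang -89.7 [29.  8.] z 0.106 hsv 
all [309.  29.] [ 534.6 -161.4] ang -5.3 [41. 28.] z 0.106 hsv [ 20. 204. 123.]
top [309.  29.] [ 535.5 -161.5] ang -5.3 [39. 28.] z 0.106 hsv 
all [377.  34.] [ 535.4 -213.6] ang 2.0 [46. 15.] z 0.096 hsv [ 30.  21. 117.]
top [377.  34.] [ 535.3 -213.4] ang 3.4 [46. 15.] z 0.096 hsv 
[[-1,1,25,0,0,0,0],[-3,3,51,0,0,0,0],[-3,3,83,0,0,0,0],[-3,3,116,0,0,0,0],[-3,3,116,0,0,0,0],[-3,3,116,0,0,0,0]]
```

View pics/w9.png

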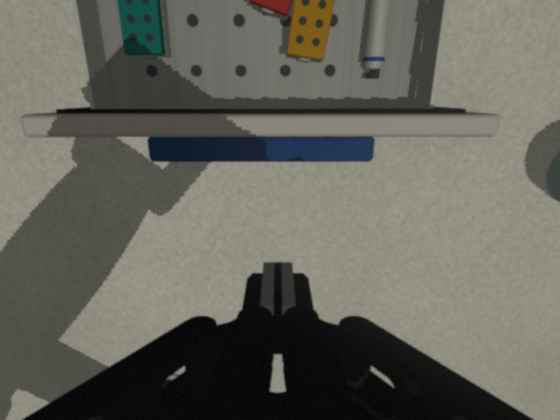

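The view shows the red box has been knocked to (273,7), against the gold box (309,29), which turned a little. I'll look from above to see whether both still lie flat.

Emit:
servo_tool(
  series=[
    [40,0,-20,0,0,0,0],
    [80,0,-40,0,0,0,0],
    [110,0,-50,0,0,0,0],
    [110,0,-50,0,0,0,0],
    [110,0,-50,0,0,0,0],
    [110,0,-50,0,0,0,0],
  ],
)

```text
t: 34.35
ee_pos: [0.5141, -0.1388, 0.2995]
orientation: [-3.14, -0.086, 0.002]
wrist_force: [0.1, 0.6, 0.4]
gripper_width: -0.0
gripper_force: 0.0
```

```bash
python3 - <<'E'
from h import *
p,r,s=tool(); print(s["t"],p)
im,d,C=look("wrist"); y,x=np.nonzero(d>0); P=C[1]+rays(np.c_[x,y],C)*d[y,x][:,None]
hsv=cv2.cvtColor(im,cv2.COLOR_BGR2HSV)[y,x].astype(int)
inn=(P[:,2]>.092)&(P[:,2]<.13)&(P[:,0]>.48)&(P[:,0]<.635)&(P[:,1]>-.25)&(P[:,1]<0)
for nm,h in (("red",3),("gold",21),("teal",86)):
    q=P[inn&(abs(hsv[:,0]-h)<7)&(hsv[:,1]>110)]; T=q[q[:,2]>np.median(q[:,2])-.004]
    A=np.c_[T[:,:2]-T[:,:2].mean(0),np.ones(len(T))]; co=np.linalg.lstsq(A,T[:,2],rcond=None)[0]
    print(nm,rect(T),"plane slope,z",co,np.percentile(q[:,2],[2,98]))
c=proj([.54,-.13,.1],C)[0].astype(int); print(c)
cv2.imwrite("pics/w10.png",cv2.resize(im[max(c[1]-90,0):c[1]+80,max(c[0]-140,0):c[0]+140],None,fx=2.6,fy=2.6,interpolation=cv2.INTER_CUBIC))
E
```

```text
34.35 [ 0.5141 -0.1388  0.2995]
red (array([ 568.7701, -137.0722]), -15.1162109375, (45.4200439453125, 27.967662811279297)) plane slope,z [ 0.0021 -0.0021  0.1047] [0.1032 0.1063]
gold (array([ 539.2479, -161.8542]), -5.484260559082031, (45.86881637573242, 28.127283096313477)) plane slope,z [-0.0034 -0.0069  0.1046] [0.1023 0.1062]
teal (array([534.639 , -40.2269]), 2.6595702171325684, (45.37788772583008, 28.04642677307129)) plane slope,z [-0.0002  0.0136  0.1046] [0.1017 0.1061]
[269 156]
```

View pics/w10.png

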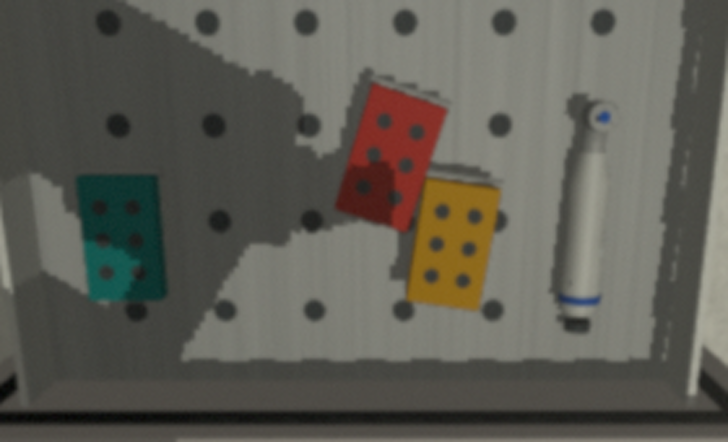

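The crop shows every item lying flat and separate: teal (122,235), red (392,155), gold (453,243) and the handpiece (590,210), with lids level at 0.105. I can shut the drawer now.

Emit:
servo_tool(
  series=[
    [-40,0,10,0,0,0,0],
    [-80,0,30,0,0,0,0],
    [-112,2,50,0,0,0,0],
    [-112,2,90,0,0,0,0],
    [-112,2,130,0,0,0,0],
    [-112,2,165,0,0,0,0],
    [-112,2,165,0,0,0,0],
    [-112,2,165,0,0,0,0],
  ],
)

```text
t: 35.2
ee_pos: [0.4022, -0.1471, 0.1356]
orientation: [-3.14, -0.084, 0.001]
wrist_force: [0.0, 0.2, 1.3]
gripper_width: -0.0003
gripper_force: 0.0
```

```bash
python3 - <<'E'
from h import *
p,r,s=tool(); print(s["t"],p,yaw(r),s["wrist_force"],s["q"])
E
```

```text
35.2 [ 0.4022 -0.1471  0.1356] -86.91944549902179 [0.0373 0.175  1.3363] [-0.5883 -0.147   2.255  -0.      1.0345  0.9287]
```

Emit:
servo_tool(
  series=[
    [12,0,0,0,0,0,0],
    [22,0,0,0,0,0,0],
    [30,0,0,0,0,0,0],
    [38,0,0,0,0,0,0],
    [48,0,0,0,0,0,0],
    [58,0,0,0,0,0,0],
    [70,0,0,0,0,0,0],
    [82,0,0,0,0,0,0],
  ],
)

```text
t: 36.0
ee_pos: [0.4854, -0.1425, 0.1352]
orientation: [-3.14, -0.085, 0.001]
wrist_force: [-2.6, -1.3, 1.6]
gripper_width: -0.0001
gripper_force: 1.5
```

Emit:
servo_tool(
  series=[
    [12,0,0,0,0,0,0],
    [24,0,0,0,0,0,0],
    [36,0,0,0,0,0,0],
    [48,0,0,0,0,0,0],
    [58,0,0,0,0,0,0],
    [66,0,0,0,0,0,0],
    [72,0,0,0,0,0,0],
    [78,0,0,0,0,0,0],
  ],
)

```text
t: 36.8
ee_pos: [0.5628, -0.1383, 0.1352]
orientation: [-3.14, -0.085, 0.001]
wrist_force: [-2.6, 0.6, 1.7]
gripper_width: -0.0002
gripper_force: 1.1
```

Emit:
servo_tool(
  series=[
    [4,0,0,0,0,0,0],
    [8,0,0,0,0,0,0],
    [12,0,0,0,0,0,0],
    [15,0,0,0,0,0,0],
    [15,0,0,0,0,0,0],
  ],
)

```text
t: 37.3
ee_pos: [0.5757, -0.1376, 0.1353]
orientation: [-3.14, -0.086, 0.01]
wrist_force: [-7.9, -0.4, 4.4]
gripper_width: -0.0
gripper_force: 3.9
```

Emit:
servo_tool(
  series=[
    [2,0,0,0,0,0,0],
    [4,0,0,0,0,0,0],
    [6,0,0,0,0,0,0],
    [8,0,0,0,0,0,0],
    [8,0,0,0,0,0,0],
  ],
)

```text
t: 37.8
ee_pos: [0.585, -0.1372, 0.1352]
orientation: [-3.14, -0.085, 0.002]
wrist_force: [-4.3, 0.3, 0.8]
gripper_width: 0.0001
gripper_force: 2.1
```

```bash
python3 - <<'E'
from h import *
p,r,s=tool(); print(s["t"],p,yaw(r),s["wrist_force"],s["torque"])
E
```

```text
37.8 [ 0.585  -0.1372  0.1352] -86.88683850594406 [-4.3299  0.2571  0.7535] [0.1003 0.6582 0.0075]
```

Emit:
servo_tool(
  series=[
    [2,0,0,0,0,0,0],
    [3,0,0,0,0,0,0],
    [4,0,0,0,0,0,0],
    [5,0,0,0,0,0,0],
    [5,0,0,0,0,0,0],
  ],
)

```text
t: 38.3
ee_pos: [0.5852, -0.1371, 0.1353]
orientation: [-3.139, -0.088, 0.026]
wrist_force: [-20.5, 0.1, 11.2]
gripper_width: -0.0002
gripper_force: 10.5
```

The drawer hit a stiff stop at 20 N, so it is home. I'll back off, check, then go above the button.

Emit:
servo_tool(
  series=[
    [-10,0,0,0,0,0,0],
    [-40,0,0,0,0,0,0],
    [-40,0,-45,0,0,0,0],
    [-40,0,-90,0,0,0,0],
    [-30,0,-130,0,0,0,0],
    [-30,0,-150,0,0,0,0],
    [-30,0,-150,0,0,0,0],
    [-30,0,-150,0,0,0,0],
  ],
)

```text
t: 39.1
ee_pos: [0.5607, -0.1385, 0.2849]
orientation: [3.14, 0.085, 0.002]
wrist_force: [-0.2, 0.1, -0.4]
gripper_width: 0.0
gripper_force: 0.0
```

```bash
python3 - <<'E'
from h import *
p,r,s=tool(); print(s["t"],p,yaw(r),s["wrist_force"],s["torque"])
im,d,C=look("wrist"); cv2.imwrite("pics/w11.png",im); y,x=np.nonzero(d>0); P=C[1]+rays(np.c_[x,y],C)*d[y,x][:,None]
hsv=cv2.cvtColor(im,cv2.COLOR_BGR2HSV)[y,x].astype(int)
b=(abs(P[:,2]-.139)<.007)&(P[:,0]<.65)&(P[:,0]>.5)&(hsv[:,1]>110)&(abs(hsv[:,0]-115)<15)
print("lip",rect(P[b]) if b.sum()>20 else b.sum(),P[b][:,0].min() if b.any() else 0)
b=(abs(P[:,2]-.142)<.003)&(P[:,0]<.66)&(P[:,0]>.56)&(P[:,1]<.1)&(P[:,1]>-.35)&(hsv[:,1]<90); print("panel",rect(P[b]))
g=(abs(hsv[:,0]-60)<20)&(hsv[:,1]>100)&(P[:,2]>.155)&(P[:,2]<.19)&(np.hypot(P[:,0]-.677,P[:,1]+.181)<.04)
print("green",rect(P[g]) if g.sum()>10 else None,np.median(P[g][:,2]) if g.any() else 0)
plan([(677,-182,280,-86.8,0),(677,-182,205,-86.8,0,2)])
E
```

```text
39.1 [ 0.5607 -0.1385  0.2849] -86.89518151237135 [-0.1556  0.1347 -0.3518] [ 0.0161 -0.0333 -0.0241]
lip (array([ 603.4591, -122.394 ]), -86.70354914665222, (156.3267822265625, 15.415019989013672)) 0.5914563856690848
panel (array([ 620.8943, -121.6068]), -86.76668882369995, (324.2884216308594, 16.544174194335938))
green (array([ 676.6067, -183.0196]), -85.87342262268066, (24.43305206298828, 24.2210636138916)) 0.16958012873892142
[[38,17,1,-0.1,0.1,0,0],[76,33,2,-0.1,0.1,-0.1,0],[114,50,3,-0.1,0.1,-0.1,0],[114,50,41,-0.1,0.1,-0.1,0],[115,50,78,-0.1,0.1,-0.1,0],[115,50,78,-0.1,0.1,-0.1,0],[115,50,78,-0.1,0.1,-0.1,0]]
```

View pics/w11.png

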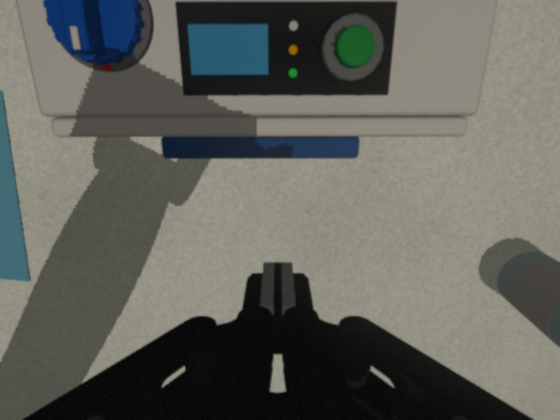

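The panel is flush with the machine's face (row 125), the cap's tick (75,38) stands over the red mark (107,67), and the button is at (355,46). I'll press it now.

Emit:
servo_tool(
  series=[
    [38,17,0,0,0,0,0],
    [76,33,0,0,0,0,0],
    [113,50,0,0,0,0,0],
    [113,50,41,0,0,0,0],
    [113,50,78,0,0,0,0],
    [113,50,84,0,0,0,0],
    [113,50,84,0,0,0,0],
  ],
)

```text
t: 39.85
ee_pos: [0.6743, -0.1816, 0.1972]
orientation: [-3.137, -0.085, 0.01]
wrist_force: [0.0, -1.2, -0.0]
gripper_width: -0.0003
gripper_force: 0.0
```

Emit:
servo_tool(
  series=[
    [0,0,2,0,0,0,0],
    [0,0,4,0,0,0,0],
    [0,0,6,0,0,0,0],
    [0,0,6,0,0,0,0],
  ],
)

```text
t: 40.25
ee_pos: [0.6763, -0.1824, 0.1965]
orientation: [3.14, 0.085, 0.003]
wrist_force: [0.2, 0.6, -0.4]
gripper_width: 0.0002
gripper_force: 0.0
```

Emit:
servo_tool(
  series=[
    [0,0,2,0,0,0,0],
    [0,0,4,0,0,0,0],
    [0,0,6,0,0,0,0],
    [0,0,8,0,0,0,0],
    [0,0,10,0,0,0,0],
    [0,0,10,0,0,0,0],
  ],
)

```text
t: 40.85
ee_pos: [0.676, -0.1823, 0.1854]
orientation: [-3.14, -0.085, 0.0]
wrist_force: [-0.3, 0.5, 2.8]
gripper_width: -0.0003
gripper_force: 1.2
```

Emit:
servo_tool(
  series=[
    [0,0,2,0,0,0,0],
    [0,0,4,0,0,0,0],
    [0,0,5,0,0,0,0],
    [0,0,6,0,0,0,0],
    [0,0,6,0,0,0,0],
  ],
)

```text
t: 41.35
ee_pos: [0.6762, -0.1824, 0.1829]
orientation: [3.14, 0.085, 0.001]
wrist_force: [-6.3, 3.1, 12.5]
gripper_width: -0.0004
gripper_force: 6.0
```

Emit:
servo_tool(
  series=[
    [0,0,2,0,0,0,0],
    [0,0,4,0,0,0,0],
    [0,0,4,0,0,0,0],
  ],
)

```text
t: 41.65
ee_pos: [0.6763, -0.1824, 0.1827]
orientation: [3.139, 0.086, 0.001]
wrist_force: [-12.0, 3.0, 22.8]
gripper_width: -0.0002
gripper_force: 11.1
```

```bash
python3 - <<'E'
from h import *
im,d,C=look("wrist")
c=proj([.677,-.182,.165],C)[0].astype(int)
cv2.imwrite("pics/w12.png",cv2.resize(im[max(c[1]-120,0):c[1]+70,max(c[0]-120,0):c[0]+120],None,fx=3,fy=3))
print(c,tool()[2]["wrist_force"])
E
```

```text
[275 276] [-11.0819   3.1853  22.5947]
```

View pics/w12.png

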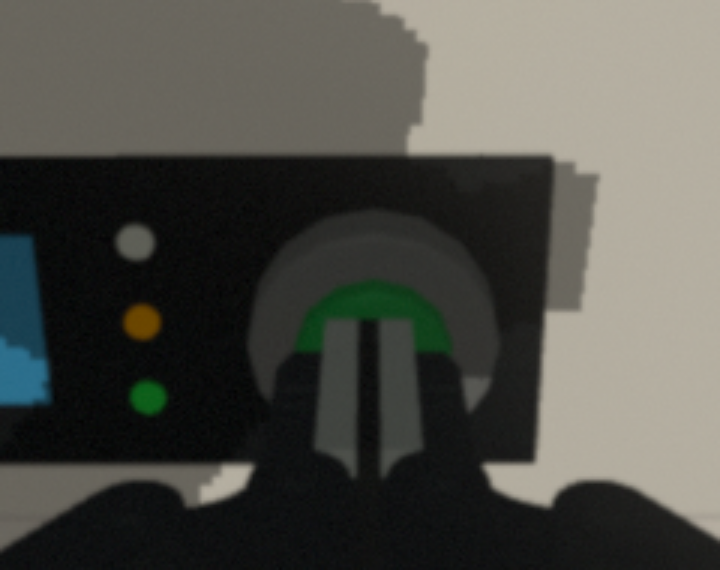

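The fingers press on the button at (372,330), with a green crescent still visible at (375,295). I'll measure its height to confirm full travel.

```bash
python3 - <<'E'
from h import *
im,d,C=look("wrist"); y,x=np.nonzero(d>0); P=C[1]+rays(np.c_[x,y],C)*d[y,x][:,None]
hsv=cv2.cvtColor(im,cv2.COLOR_BGR2HSV)[y,x].astype(int)
rr=np.hypot(P[:,0]-.6768,P[:,1]+.183)
g=(abs(hsv[:,0]-60)<20)&(hsv[:,1]>100)&(rr<.02); print("green z",g.sum(),np.percentile(P[g][:,2],[10,50,90]))
q=(rr>.015)&(rr<.02)&(P[:,0]>.683); print("ring z",q.sum(),np.percentile(P[q][:,2],[10,50,90]))
t=(rr>.03)&(rr<.06)&(P[:,0]>.72); print("top z",np.median(P[t][:,2]) if t.any() else None)
E
```

```text
green z 667 [0.1616 0.1636 0.1648]
ring z 6755 [0.161  0.2374 0.2498]
top z 0.14866954164209256
```

Emit:
servo_tool(
  series=[
    [0,0,-10,0,0,0,0],
    [0,0,-24,0,0,0,0],
    [0,0,-24,0,0,0,0],
    [0,0,-24,0,0,0,0],
  ],
)

```text
t: 42.15
ee_pos: [0.6761, -0.1824, 0.1989]
orientation: [3.14, 0.085, 0.0]
wrist_force: [0.4, -0.9, -0.5]
gripper_width: 0.0001
gripper_force: 0.0
```

```bash
python3 - <<'E'
from h import *
print(tool()[0],tool()[2]["wrist_force"])
im,d,C=look("wrist"); cv2.imwrite("pics/w13.png",im); y,x=np.nonzero(d>0); P=C[1]+rays(np.c_[x,y],C)*d[y,x][:,None]
hsv=cv2.cvtColor(im,cv2.COLOR_BGR2HSV)[y,x].astype(int)
rr=np.hypot(P[:,0]-.6768,P[:,1]+.183)
g=(abs(hsv[:,0]-60)<20)&(hsv[:,1]>100)&(rr<.02); print("green z",g.sum(),np.percentile(P[g][:,2],[10,50,90]))
q=(rr>.016)&(rr<.02)&(P[:,0]>.683)&(P[:,2]<.175); print("ring z",q.sum(),np.percentile(P[q][:,2],[10,50,90]))
t=(rr>.03)&(rr<.06)&(P[:,0]>.72); print("top z",np.median(P[t][:,2]) if t.any() else None)
E
```

```text
[ 0.6761 -0.1824  0.1989] [ 0.414  -0.8512 -0.4949]
green z 1233 [0.1644 0.1691 0.1702]
ring z 626 [0.1596 0.1605 0.1612]
top z 0.14864448352160964
```

Green's height went from 0.1648 (pressed) to 0.1702 (released), so it travelled its full 5 mm and sprang back. I'll lift clear, check once more and hand in.

Emit:
servo_tool(
  series=[
    [0,0,-40,0,0,0,0],
    [-30,0,-80,0,0,0,0],
    [-70,0,-110,0,0,0,0],
    [-100,0,-120,0,0,0,0],
    [-100,0,-120,0,0,0,0],
    [-100,0,-120,0,0,0,0],
    [-100,0,-120,0,0,0,0],
  ],
)

```text
t: 42.9
ee_pos: [0.5763, -0.1876, 0.3174]
orientation: [-3.139, -0.085, 0.003]
wrist_force: [0.6, -0.5, 0.0]
gripper_width: 0.0003
gripper_force: 0.0
```

```bash
python3 - <<'E'
from h import *
p,r,s=tool(); print(s["t"],p)
im,d,C=look("wrist"); y,x=np.nonzero(d>0); P=C[1]+rays(np.c_[x,y],C)*d[y,x][:,None]
hsv=cv2.cvtColor(im,cv2.COLOR_BGR2HSV)[y,x].astype(int)
b=(abs(P[:,2]-.142)<.003)&(P[:,0]<.66)&(P[:,0]>.56)&(P[:,1]<.1)&(P[:,1]>-.35)&(hsv[:,1]<90); print("panel",rect(P[b]))
Q=P[(np.hypot(P[:,0]-.687,P[:,1]+.0115)<.05)&(P[:,2]>.184)&(P[:,2]<.2)]; print("bar",rect(Q),np.median(Q[:,2]))
items("side")
print(order.finish_job())
E
```

```text
42.9 [ 0.5763 -0.1876  0.3174]
panel (array([ 621.1945, -124.0371]), -83.41562223434448, (328.61761474609375, 34.553245544433594))
bar (array([685.9446, -13.5198]), 3.5593464374542236, (46.94345474243164, 15.788079261779785)) 0.18854502436982662
the job is handed in; nothing more can be done
None
```

The job is handed in after about 43 s of robot time: all four items (the blue-ring handpiece and the red, teal and gold bur boxes) lay flat in the tray when last seen before closing, the cap is tight, the drawer is fully home, and the start button was pressed right down and let go.

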